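# Pack the shelf fittings into their matching trays

## Robot

A 7-joint arm with a two-finger parallel gripper is mounted at the origin on the work surface. World frame = base frame: x ahead of the robot, y to its left, z up, the work surface at z = 0. Lengths are in m, angles in degrees, forces in N, time in s.
With the tool pointing down it reaches from about 0.425 to 1.025 m from the base axis. Payload 9.4 kg.
Tool frame: the origin (TCP) lies at the very end of the fingers, on their centre line; the grasp point (between the pads) lies 19 mm behind it; z points along the fingers, x is the direction in which the jaws open and shut, and the axes are right-handed (so a half turn about z gives the same grasp; the last joint's range is limited). The gripper opens to 93 mm and grips with 3 to 60 N. Pads are 15 mm wide; open, the fingers measure 128 mm over their backs; the gripper's body (75 mm by 188 mm) begins 65 mm behind the grasp point.
Start: joints at [64.59, 34.337, -0.143, 91.639, 0.103, 54.024, -4.572], TCP at [0.26, -0.677, 0.219] pointing down, gripper open.
Joint ranges: [-147.43, 147.43], [-19.82, 112.94], [-74.19, 73.91], [6.32, 146.72], [-59.91, 239.91], [6.04, 106.73], [-150.56, 150.56]. Speed limits (degrees/s): [127.2, 127.2, 172.46, 172.46, 180, 180, 180].

## Interface

Orientations are given as a 3x3 rotation matrix whose columns are the frame's x, y, z axes.
In Python, from rig import arm gives the robot as it stands.
- The arm moves only by the tool move_arm, never from a script. Its argument "steps" is a list of rows, each a list of 7 numbers: the shift along the tool's x, y, z in mm, then the turn, a rotation vector about the tool's x, y, z in degrees, then the gripper's target within -1 to 1 (fully open at 1, half-way at 0, shut at -1). In form: [[dx, dy, dz, wx, wy, wz, hand], ...]. A call has 1 to 8 rows; each row shifts and turns the pose as measured when the row begins, along the tool's axes as they then stand; what a row does not reach is not made up. A row lasts 1/12 s, in which the tool goes at most 41.7 mm and 7.16 degrees, less where a joint would pass 70% of its speed; a pose out of reach is approached as far as the arm can. A call is refused whole if a number of a shift passes 41.7 or a number of a turn 7.16, either way. A call with a gripper value outside its range is refused whole. The fingers move at their own pace and stop on an object; "newtons" is the grip in N (left out, the last holds). Time passes only in rows, so rows that do not move let the fingers close. It gives the time, the measured TCP pose, the force and the opening at its end, in the units of the state.
- arm.get_state(): the state, without advancing time (a new reading comes with each control period).
- arm.camera(name): name is "scene" or "top" or "wrist"; returns the picture (400x640x3 uint8, red, green, blue); there is no depth.
- arm.camera_model(name): a dict with "fx", "fy", "cx", "cy" (pixels), "rvec" (rotation vector, rad) and "tvec" (3), from world to camera coordinates, as OpenCV has them. Camera axes: x right, y down, z forward; pixel columns grow to the right and rows downward; lengths in m; the calibration is good to about 2 mm. A picture is of the moment at which its call begins: read the wrist's pose just before it. camera_model takes no time and is no camera call; for the wrist camera it gives the pose at the moment of the call.
- arm.close_job(): hands the job in, once; it reports no verdict.
Trained networks look in the newest picture that a camera, given by its name, has taken for a name from the list of things; names that differ only in an ending like _2 or _b are one class to them, and where a whole thing is asked for, a point or a joint stands for the part that bears it (a point fixed in the world has none). Each returns a list of dicts, best first, with "confidence" (0 to 1); they miss things now and then, are a little off and sometimes report something else, mostly with a low value. They report only what shows in the picture. A call takes as long as a camera call. They do not tell look-alikes from the thing itself.
- arm.cut_out(camera, thing): "mask" (400x640 bool, what is visible of it) and "bbox" ([left, top, right, bottom] in pixels, round what is visible of it).
- arm.pinpoint(camera, thing): "location" ([row, column] in pixels: a listed point, or the origin of a listed thing).
The state is a dict: "t": time; "q": joint angles; "joint_velocities": joint speeds; "tau": joint torques, N m; "ee_pos": TCP position; "ee_rot": TCP orientation; "wrist_force": force on the tool from outside, world axes, zero at the start; "moment": the same for the moment, N m; "grip_width": opening from 0.0 (shut) to 1.0 (fully open).
Only numpy, scipy, OpenCV 4.12 (cv2) and the standard library are available. Lean on these libraries where they do the work, as an engineer would, in place of code of your own. Each camera call takes 0.05 s, during which the arm holds its last target.

## Task

Pack this shelving kit: set each of the four fittings (the castor, the pull handle, the large and the small levelling foot) into the cardboard tray whose recess has its shape and size, the larger round recess being for the large foot. Each must end lying flat on the floor of its recess, as it stands now (wheel, bow or stem up) and let go; leave the little screw pot in the middle standing where it is.

Things in the scene. Friction and masses are not known exactly. Their poses are not given: they have to be found in the camera images.
- castor: Steel castor standing on its mounting plate (50 x 50 x 4 mm), wheel up. Fork at the plate's centre: 31 mm wide over its two cheeks (faces normal to y; 26 mm long in x, 16 to 56 mm high). Black wheel between them, diameter 44 mm, axle along y, top 66 mm high. About 150 g. Origin: centre of the plate's underside; x, y along its edges, z up. Grip across the cheeks, along y.
- handle: Steel pull handle lying on its oblong back plate, 100 (x) x 30 (y) x 4 mm, bow up: dark round bar, diameter 12 mm, over the plate's centre line, its straight top along x from -28 to 28 mm with its axis 38 mm above the plate's underside (top at 44 mm). About 120 g. Origin: centre of the plate's underside; z up. Grip the bow across, along y.
- large_foot: Large levelling foot standing on its black round base, diameter 54 mm, 12 mm high, with an upright steel threaded stem of diameter 12 mm in the centre (a 20 mm collar up to 18 mm), 62 mm high overall. 110 g, give or take. Origin at the centre of the base's underside; z up along the stem.
- small_foot: Small levelling foot standing on its black round base, diameter 32 mm, 10 mm high, with an upright steel threaded stem of diameter 10 mm in the centre (an 18 mm collar up to 16 mm), 50 mm high overall. 50 g, give or take. Origin at the centre of the base's underside; z up along the stem.
- castor_tray: Square tray 82 x 82 mm with the square recess, 66 x 66 mm, sides along its x and y. Fixed to the bench, brown cardboard, 14 mm high; recess 10 mm deep in its middle, its floor (grey) 4 mm above the bench. Origin: centre of its underside, on the bench, straight below the recess's centre; z up.
- handle_tray: Oblong tray 132 (x) x 62 (y) mm with the oblong recess, 116 mm along x by 46 mm along y. Fixed to the bench, brown cardboard, 14 mm high; recess 10 mm deep in its middle, its floor (grey) 4 mm above the bench. Origin: centre of its underside, on the bench, straight below the recess's centre; z up.
- large_tray: Square tray 88 x 88 mm with the large round recess, diameter 70 mm. Fixed to the bench, brown cardboard, 14 mm high; recess 10 mm deep in its middle, its floor (grey) 4 mm above the bench. Origin: centre of its underside, on the bench, straight below the recess's centre; z up.
- small_tray: Square tray 66 x 66 mm with the small round recess, diameter 48 mm. Fixed to the bench, brown cardboard, 14 mm high; recess 10 mm deep in its middle, its floor (grey) 4 mm above the bench. Origin: centre of its underside, on the bench, straight below the recess's centre; z up.
- screw_pot: Little clear pot with a black cap, diameter 32 mm, 40 mm high, standing loose in the midst of the other things. Not to be moved. Origin at the centre of its underside.
There are look-alikes about, which are no part of the job. What is shaped like the large_tray but green is not meant.

How it is judged:
By the outcome, as a careful person would: the job done as asked, in the order asked, and still so for the second after the job is handed in, with the robot touching nothing.
It also fails if it takes over 122 s, if anything falls off the work surface, if the arm or the gripper's body presses on something with over 40 N, if the wrist force passes 120 N, or if a joint passes its speed limit or range.

## Working session

There is one attempt and no reset: what is moved stays moved. The work goes in short steps, Python scripts to look and compute and a tool call to move; the robot and the scene stay as the last step left them, time stands still between calls to the robot, and variables do not carry over. Pictures are saved under pics/ and viewed, and the job is handed in when it is done.

Besides the shell and the picture viewer there is one more tool, called after "Call:" as name(argument=value, ...) on one line, values as JSON. move_arm: Moves the arm, as the interface text tells. Its arguments: {"type":"object","properties":{"steps":{"type":"array","items":{"type":"array","items":{"type":"number"}}},"newtons":{"type":"number"}},"required":["steps"]}

```bash
ls; mkdir -p pics
python3 - <<'E'
from rig import arm
import cv2
s=arm.get_state();print(s)
for n in ["scene","top","wrist"]:
    cv2.imwrite(f"pics/{n}0.png",arm.camera(n)[:,:,::-1]);m=arm.camera_model(n);print(n,m)
E
```

```text
pics
{'t': 0.0, 'q': array([64.58980646, 34.38558381, -0.14502301, 91.68121983,  0.10396904,
       54.02459662, -4.57157477]), 'joint_velocities': array([ 0.07685122,  0.04132867,  0.04148702, -0.03120163, -0.10980898,
       -0.07929282,  0.03856328]), 'tau': array([ 1.53738674e-03, -7.65075660e+01,  1.49790231e+00, -2.52343476e+01,
       -5.24234539e-02,  1.69721001e-02,  1.45108165e-04]), 'ee_pos': array([ 0.25979292, -0.67631921,  0.21774491]), 'ee_rot': array([[ 3.58685214e-01, -9.33458299e-01, -7.21750428e-04],
       [-9.33457233e-01, -3.58685903e-01,  1.42060294e-03],
       [-1.58495531e-03,  1.64173887e-04, -9.99998730e-01]]), 'wrist_force': array([ 0.33159738,  0.42485185, -0.34059318]), 'moment': array([-0.03254154, -0.00567214, -0.01098056]), 'grip_width': 0.9981852851332397}
scene {'fx': 483.17392741304263, 'fy': 483.17392741304263, 'cx': 321.455722551562, 'cy': 197.4911470803955, 'rvec': array([ 2.01238279,  0.79032634, -0.46384314]), 'tvec': array([-0.31585617, -0.13257024,  1.66861598])}
top {'fx': 517.3249028703348, 'fy': 517.3249028703348, 'cx': 324.5492512681156, 'cy': 203.51537456741798, 'rvec': array([ 2.15614495, -2.10961455,  0.21277946]), 'tvec': array([-0.01715417,  0.4498547 ,  1.36100965])}
wrist {'fx': 349.6075504569815, 'fy': 349.6075504569815, 'cx': 324.0939481517082, 'cy': 197.23484911882753, 'rvec': array([-2.37904952,  1.63301858,  0.24605412]), 'tvec': array([-0.72514755, -0.03494217,  0.39103858])}
```

View pics/top0.png

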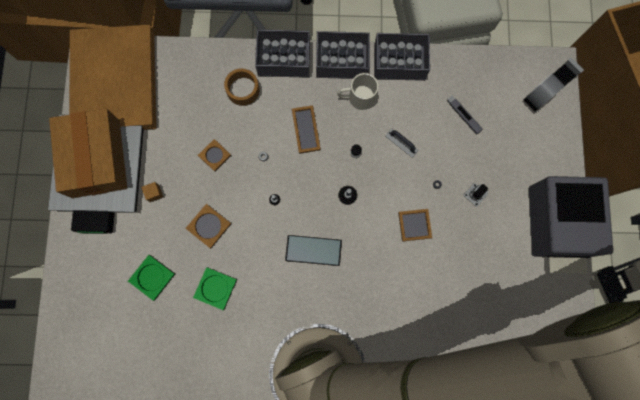

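View pics/scene0.png

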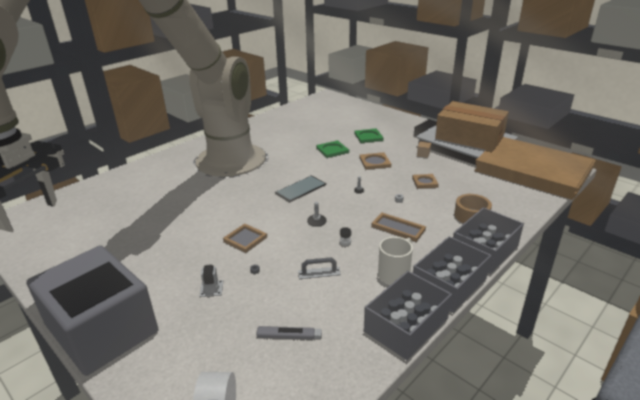

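View pics/wrist0.png

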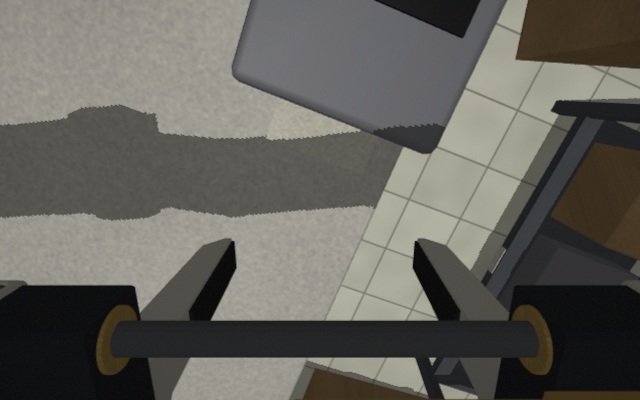

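```bash
cat > h.py <<'E'
import numpy as np,cv2
from rig import arm
def ray(cam,rc,z,m=None):
    m=m or arm.camera_model(cam)
    R=cv2.Rodrigues(np.array(m['rvec']))[0];t=np.array(m['tvec'])
    d=R.T@np.array([(rc[1]-m['cx'])/m['fx'],(rc[0]-m['cy'])/m['fy'],1]);c=-R.T@t
    return c+d*(z-c[2])/d[2]
def proj(cam,P,m=None):
    m=m or arm.camera_model(cam)
    p,_=cv2.projectPoints(np.array(P,float).reshape(-1,3),np.array(m['rvec']),np.array(m['tvec']),np.array([[m['fx'],0,m['cx']],[0,m['fy'],m['cy']],[0,0,1]]),None)
    return p[:,0]
E
python3 - <<'E'
from h import *
arm.camera("top")
for n in ["castor","handle","large_foot","small_foot","castor_tray","handle_tray","large_tray","small_tray","screw_pot"]:
    for d in arm.pinpoint("top",n): print(n,round(d['confidence'],2),np.round(d['location'],1),np.round(ray("top",d['location'],0.0),4))
print(arm.get_state()['t'])
E
```

```text
castor 0.67 [193.4 476.2] [ 0.4968 -0.4346  0.    ]
large_foot 0.86 [194.5 345.5] [ 0.4848 -0.0661  0.    ]
small_foot 0.64 [198.4 271.2] [0.4688 0.1413 0.    ]
castor_tray 0.59 [226.9 415.4] [ 0.3977 -0.2616  0.    ]
handle_tray 0.94 [131.2 305.1] [0.667 0.052 0.   ]
large_tray 0.8 [288.2 215.7] [0.2184 0.2812 0.    ]
large_tray 0.65 [227.6 207.3] [0.3827 0.3139 0.    ]
large_tray 0.63 [275.4 151.6] [0.249 0.456 0.   ]
large_tray 0.63 [193.4 477.9] [ 0.4969 -0.4394  0.    ]
small_tray 0.7 [157.5 216. ] [0.5828 0.3016 0.    ]
screw_pot 0.69 [154.  352.1] [ 0.6028 -0.0834  0.    ]
0.65
```

Run:
```python
import cv2
im=cv2.imread("pics/top0.png")
cv2.imwrite("pics/ta.png",cv2.resize(im[90:260,180:360],None,fx=4.4,fy=3.5*4.4/3.5*0.8,interpolation=cv2.INTER_CUBIC)[:600])
cv2.imwrite("pics/tb.png",cv2.resize(im[110:250,330:500],None,fx=4.25,fy=4.25,interpolation=cv2.INTER_CUBIC)[:600])
```

```text
(no output)
```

View pics/tb.png

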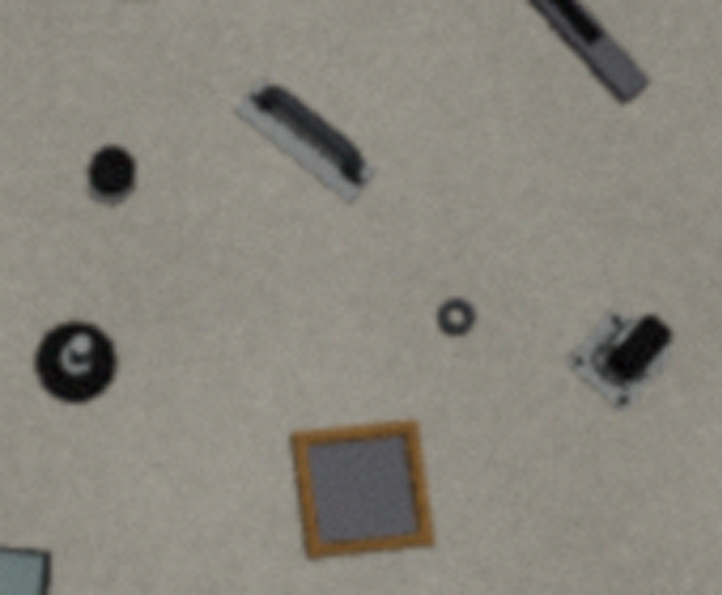

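View pics/ta.png

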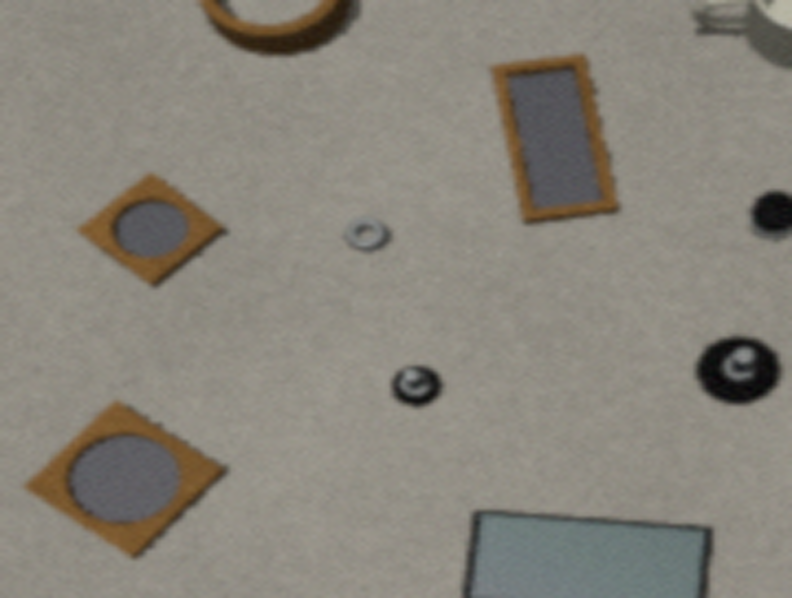

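```bash
cat >> h.py <<'E'
def mk(cam,thing,z,near=None):
    out=[]
    for d in arm.cut_out(cam,thing):
        ys,xs=np.nonzero(d['mask'])
        P=np.array([ray(cam,(y,x),z)[:2] for y,x in zip(ys,xs)],np.float32)
        if len(P)<5: continue
        r=cv2.minAreaRect(P*1000)
        out.append((thing,round(d['confidence'],2),len(P),'c',np.round(r[0],1),'sz',np.round(r[1],1),'ang',round(r[2],1),'mean',np.round(P.mean(0)*1000,1)))
    return out
E
python3 - <<'E'
from h import *
arm.camera("top")
for n,z in [("castor",.03),("handle",.004),("large_foot",.012),("small_foot",.01),("castor_tray",.014),("handle_tray",.014),("large_tray",.014),("small_tray",.014),("screw_pot",.04)]:
    for o in mk("top",n,z): print(o)
for n in ["handle","small_foot"]: 
    for d in arm.pinpoint("top",n): print(n,d)
print(arm.get_state()['t'])
E
```

```text
('castor', 0.9, 380, 'c', array([ 493. , -428.7]), 'sz', array([49.9, 65.4]), 'ang', 45.3, 'mean', array([ 490.4, -426.7], dtype=float32))
('handle', 0.73, 379, 'c', array([ 640.8, -225.3]), 'sz', array([98.7, 34.3]), 'ang', 51.1, 'mean', array([ 639.6, -225.5], dtype=float32))
('large_foot', 0.74, 282, 'c', array([481.2, -69.7]), 'sz', array([51.1, 50.1]), 'ang', 0.9, 'mean', array([482.4, -70.4], dtype=float32))
('small_foot', 0.5, 73, 'c', array([464. , 132.5]), 'sz', array([25.5, 22.2]), 'ang', 2.1, 'mean', array([463.5, 132.8], dtype=float32))
('castor_tray', 0.98, 901, 'c', array([ 402.2, -257.1]), 'sz', array([82.6, 84.5]), 'ang', 7.1, 'mean', array([ 402., -257.], dtype=float32))
('handle_tray', 0.82, 976, 'c', array([669.6,  51. ]), 'sz', array([135.6,  62. ]), 'ang', 10.4, 'mean', array([669.6,  51.2], dtype=float32))
('handle_tray', 0.25, 356, 'c', array([ 637.2, -225.1]), 'sz', array([96.6, 33.2]), 'ang', 49.1, 'mean', array([ 636., -225.], dtype=float32))
('large_tray', 0.86, 1038, 'c', array([386.3, 309.8]), 'sz', array([91. , 87.6]), 'ang', 53.0, 'mean', array([386.1, 309.9], dtype=float32))
('large_tray', 0.59, 1128, 'c', array([218.6, 281.7]), 'sz', array([92. , 89.1]), 'ang', 69.2, 'mean', array([219.1, 281.9], dtype=float32))
('small_tray', 0.86, 595, 'c', array([586.6, 304.6]), 'sz', array([69.7, 67.5]), 'ang', 48.4, 'mean', array([586.4, 304.6], dtype=float32))
handle {'location': [142.9, 401.7], 'confidence': 0.74}
handle {'location': [225.4, 414.4], 'confidence': 0.7}
small_foot {'location': [198.9, 272.4], 'confidence': 0.44}
1.25
```

```bash
cat >> h.py <<'E'
from scipy.spatial.transform import Rotation as Rt
def Rd(yaw):
    a=np.radians(yaw);c,s=np.cos(a),np.sin(a)
    return np.array([[c,s,0],[s,-c,0],[0,0,-1.]])
def plan(xyz_mm,yaw,vmax=40,wmax=7,n=None):
    s=arm.get_state();p=s['ee_pos']*1000;R=s['ee_rot'].copy();T=Rd(yaw)
    xyz=np.array(xyz_mm,float)
    rv=Rt.from_matrix(R.T@T).as_rotvec(degrees=True);d=xyz-p
    n=n or max(1,int(np.ceil(max(np.linalg.norm(d)/vmax,np.linalg.norm(rv)/wmax))))
    print('t',round(s['t'],2),'pos',np.round(p,1),'yaw',round(np.degrees(np.arctan2(R[1,0],R[0,0])),1),'F',np.round(s['wrist_force'],1),'grip',round(s['grip_width'],3),'d',np.round(d,1),'rv',np.round(rv,1),'n',n)
    for i in range(n):
        sh=R.T@(d/n); print([*[round(float(v),0 if n>1 else 1) for v in sh],*[round(float(v),1) for v in rv/n]])
        R=R@Rt.from_rotvec(rv/n,degrees=True).as_matrix()
E
python3 - <<'E'
from h import *
m=arm.camera_model("wrist");R=cv2.Rodrigues(m['rvec'])[0];s=arm.get_state()
print("cam in tool",s['ee_rot'].T@(-R.T@m['tvec']-s['ee_pos']), s['ee_rot'].T@R.T)
plan([480,-415,200],-132)
E
```

```text
cam in tool [ 0.00041953 -0.08216281 -0.16578335] [[ 9.99999420e-01  4.81397903e-04  9.63638286e-04]
 [-7.43401570e-04  9.55816860e-01  2.93961864e-01]
 [-7.79549095e-04 -2.93962410e-01  9.55816663e-01]]
t 1.25 pos [ 260.  -676.8  218.6] yaw -69.0 F [-0.1 -0.8 -0.5] grip 1.0 d [220.  261.8 -18.6] rv [ 0.  0. 63.] n 10
[-17.0, -30.0, 2.0, 0.0, 0.0, 6.3]
[-20.0, -28.0, 2.0, 0.0, 0.0, 6.3]
[-23.0, -26.0, 2.0, 0.0, 0.0, 6.3]
[-25.0, -23.0, 2.0, 0.0, 0.0, 6.3]
[-28.0, -20.0, 2.0, 0.0, 0.0, 6.3]
[-30.0, -17.0, 2.0, 0.0, 0.0, 6.3]
[-31.0, -13.0, 2.0, 0.0, 0.0, 6.3]
[-33.0, -10.0, 2.0, 0.0, 0.0, 6.3]
[-34.0, -6.0, 2.0, 0.0, 0.0, 6.3]
[-34.0, -3.0, 2.0, 0.0, 0.0, 6.3]
```

Call:
move_arm(steps=[[-17, -30, 2, 0, 0, 6.3, 1], [-20, -28, 2, 0, 0, 6.3, 1], [-23, -26, 2, 0, 0, 6.3, 1], [-25, -23, 2, 0, 0, 6.3, 1], [-28, -20, 2, 0, 0, 6.3, 1], [-30, -17, 2, 0, 0, 6.3, 1], [-31, -13, 2, 0, 0, 6.3, 1], [-33, -10, 2, 0, 0, 6.3, 1]], newtons=25)

```text
t: 1.92
ee_pos: [0.4362, -0.4707, 0.2013]
ee_rot: [[-0.538, -0.843, -0.002], [-0.843, 0.538, -0.006], [0.006, -0.002, -1.0]]
wrist_force: [0.5, -0.6, -0.2]
grip_width: 0.999
```

Run:
```python
from h import *
plan([480,-415,200],-132)
```

```text
t 1.92 pos [ 436.2 -470.7  201.3] yaw -122.6 F [ 0.5 -0.6 -0.2] grip 0.999 d [43.8 55.7 -1.3] rv [-0.1 -0.3  9.4] n 2
[-35.0, -3.0, 0.0, -0.1, -0.2, 4.7]
[-35.0, -1.0, 1.0, -0.1, -0.2, 4.7]
```

Call:
move_arm(steps=[[-35, -4, 0, 0, 0, 4.7, 1], [-35, -1, 1, 0, 0, 4.7, 1], [0, 0, 0, 0, 0, 0, 1]])

```text
t: 2.17
ee_pos: [0.489, -0.4059, 0.1991]
ee_rot: [[-0.673, -0.74, 0.0], [-0.74, 0.673, -0.003], [0.002, -0.002, -1.0]]
wrist_force: [1.1, 0.8, -0.0]
grip_width: 1.001
```

```bash
cat >> h.py <<'E'
def look(name):
    im=arm.camera("wrist"); cv2.imwrite("pics/"+name,im[:,:,::-1]); return im
E
python3 - <<'E'
from h import *
look("w1.png")
plan([480,-415,200],-132)
for o in mk("wrist","castor",.004): print(o)
for d in arm.pinpoint("wrist","castor"): print(d,ray("wrist",d['location'],0))
E
```

```text
t 2.22 pos [ 486.8 -408.8  199.4] yaw -132.2 F [ 0.1 -0.6 -0.3] grip 0.999 d [-6.8 -6.2  0.6] rv [-0.1 -0.2 -0.2] n 1
[9.2, 0.9, -0.6, -0.1, -0.2, -0.2]
('castor', 0.91, 2460, 'c', array([ 483.4, -435.9]), 'sz', array([49.8, 59.1]), 'ang', 47.6, 'mean', array([ 484.9, -437.7], dtype=float32))
{'location': [151.7, 338.2], 'confidence': 0.92} [ 0.48758856 -0.43971898  0.        ]
```

View pics/w1.png

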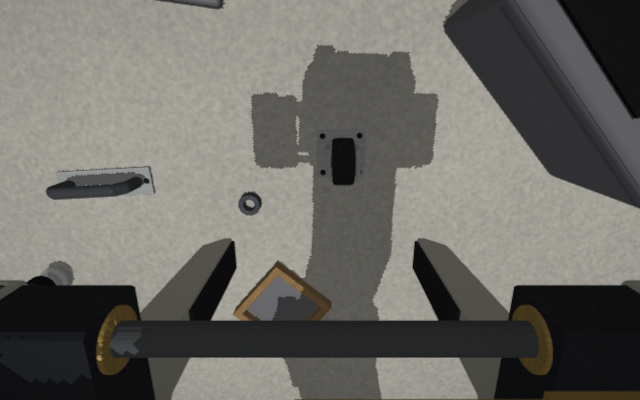

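Run:
```python
from h import *
for rc in [(136,323),(136,360),(172.5,323),(154.2,341.5)]: print(ray("wrist",rc,.004)*1000)
plan([486.5,-438,110],-132.2)
```

```text
[ 510.85049321 -439.2906026     4.        ]
[ 485.19073674 -467.36394708    4.        ]
[ 482.54277204 -413.41116817    4.        ]
[ 483.92581055 -440.82444008    4.        ]
t 2.32 pos [ 483.1 -413.3  199.9] yaw -132.4 F [-0.3 -0.4  0.5] grip 0.997 d [  3.4 -24.7 -89.9] rv [-0.2 -0.4 -0.2] n 3
[5.0, -6.0, 30.0, -0.1, -0.1, -0.1]
[5.0, -6.0, 30.0, -0.1, -0.1, -0.1]
[5.0, -6.0, 30.0, -0.1, -0.1, -0.1]
```

Run:
```python
from h import *
m=arm.camera_model("wrist")
im=look("w2.png")
m=arm.camera_model("wrist")
for d in arm.pinpoint("wrist","castor"): print(d,ray("wrist",d['location'],0,m)*1000)
g=im[100:220,280:400]
cv2.imwrite("pics/w2c.png",cv2.resize(g,None,fx=5,fy=5,interpolation=cv2.INTER_CUBIC)[:,:,::-1])
import pickle;pickle.dump(m,open('m.pkl','wb'))
plan([486.5,-438,110],-132.2)
```

```text
{'location': [153.6, 332.7], 'confidence': 0.75} [ 489.0016803  -435.27356502    0.        ]
t 2.42 pos [ 481.7 -415.   200.1] yaw -132.6 F [-0.2 -0.7 -0.3] grip 0.999 d [  4.8 -23.  -90.1] rv [-0.2 -0.4 -0.4] n 3
[4.0, -6.0, 30.0, -0.1, -0.1, -0.1]
[4.0, -6.0, 30.0, -0.1, -0.1, -0.1]
[5.0, -6.0, 30.0, -0.1, -0.1, -0.1]
```

View pics/w2c.png

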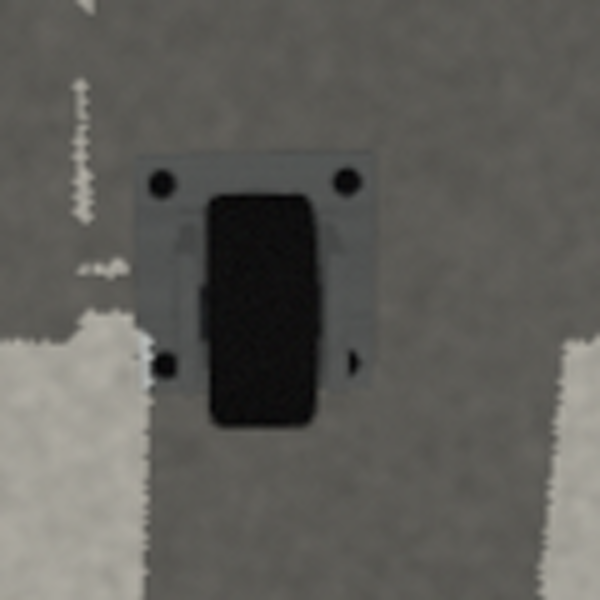

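Run:
```python
from h import *
import pickle;m=pickle.load(open('m.pkl','rb'))
P=[ray("wrist",rc,.004,m)*1000 for rc in [(136.8,312.4),(136.4,349.4),(173.2,313),(172.6,350.6)]]
P=np.array(P);print(P,P.mean(0)); d=P[1]-P[0];print(np.degrees(np.arctan2(d[1],d[0]))); d=P[3]-P[2];print(np.degrees(np.arctan2(d[1],d[0])))
c=P.mean(0)
plan([c[0],c[1],110],-133)
```

```text
[[ 516.61713769 -431.92967147    4.        ]
 [ 491.18682945 -460.23334028    4.        ]
 [ 488.20220714 -406.24614912    4.        ]
 [ 461.70678302 -436.02561485    4.        ]] [ 489.42823932 -433.60869393    4.        ]
-131.93909156324025
-131.6601700804367
t 2.42 pos [ 481.7 -415.   200.1] yaw -132.6 F [-0.2 -0.7 -0.3] grip 0.999 d [  7.7 -18.6 -90.1] rv [-0.2 -0.4  0.4] n 3
[3.0, -6.0, 30.0, -0.1, -0.1, 0.1]
[3.0, -6.0, 30.0, -0.1, -0.1, 0.1]
[3.0, -6.0, 30.0, -0.1, -0.1, 0.1]
```

Call:
move_arm(steps=[[3, -6, 30, 0, -0.1, -0.3, 1], [3, -6, 30, 0, -0.1, -0.3, 1], [3, -6, 30, 0, 0, 0, 1], [0, 0, 5, 0, 0, 0, 1], [0, 0, 0, 0, 0, 0, 1]])

```text
t: 2.83
ee_pos: [0.4842, -0.4445, 0.1056]
ee_rot: [[-0.677, -0.736, 0.005], [-0.736, 0.677, -0.01], [0.004, -0.011, -1.0]]
wrist_force: [-0.4, -0.4, 0.6]
grip_width: 1.002
```

Run:
```python
from h import *
plan([489.4,-433.6,23],-131.8)
```

```text
t 2.83 pos [ 484.2 -444.5  105.6] yaw -132.6 F [-0.4 -0.4  0.6] grip 1.002 d [  5.2  10.9 -82.6] rv [-0.6 -0.2 -0.8] n 3
[-4.0, 1.0, 28.0, -0.2, -0.1, -0.3]
[-4.0, 1.0, 28.0, -0.2, -0.1, -0.3]
[-4.0, 1.0, 28.0, -0.2, -0.1, -0.3]
```

Call:
move_arm(steps=[[-8, 0, 5, -0.5, -0.2, -0.6, 1], [-4, 2, 15, 0, 0, 0, 1], [0, 0, 15, 0, 0, 0, 1], [0, 0, 10, 0, 0, 0, 1], [0, 0, 0, 0, 0, 0, 1], [0, 0, 0, 0, 0, 0, 1]])

```text
t: 3.33
ee_pos: [0.4921, -0.4372, 0.0662]
ee_rot: [[-0.67, -0.742, 0.007], [-0.742, 0.67, -0.004], [-0.001, -0.008, -1.0]]
wrist_force: [-0.4, -0.5, -0.2]
grip_width: 1.002
```

Run:
```python
from h import *
plan([489.4,-433.6,23],-131.8)
```

```text
t 3.33 pos [ 492.1 -437.2   66.2] yaw -132.1 F [-0.4 -0.5 -0.2] grip 1.002 d [ -2.7   3.6 -43.2] rv [-0.4  0.1 -0.3] n 2
[-0.0, 2.0, 22.0, -0.2, 0.0, -0.2]
[-0.0, 2.0, 22.0, -0.2, 0.0, -0.2]
```

Call:
move_arm(steps=[[0, 4, 14, -0.4, 0, -0.3, 1], [0, 0, 14, 0, 0, 0, 1], [0, 0, 12, 0, 0, 0, 1], [0, 0, 3, 0, 0, 0, 1], [0, 0, 0, 0, 0, 0, 1], [0, 0, 0, 0, 0, 0, 1]])

```text
t: 3.83
ee_pos: [0.49, -0.4347, 0.021]
ee_rot: [[-0.666, -0.746, 0.003], [-0.746, 0.666, -0.0], [-0.002, -0.003, -1.0]]
wrist_force: [-0.9, -0.5, 0.3]
grip_width: 0.996
```

Run:
```python
from h import *
plan([489.4,-433.6,23],-131.8)
look("w3.png")
```

```text
t 3.83 pos [ 490.  -434.7   21. ] yaw -131.7 F [-0.9 -0.5  0.3] grip 0.996 d [-0.6  1.1  2. ] rv [-0.1  0.1  0.1] n 1
[-0.4, 1.2, -2.0, -0.1, 0.1, 0.1]
```

View pics/w3.png

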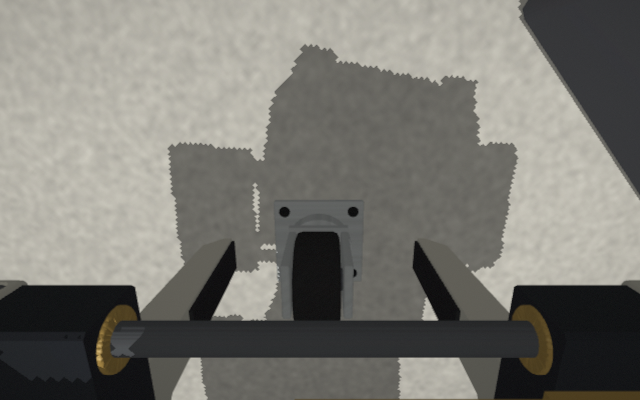

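Call:
move_arm(steps=[[0, 1, -1, 0, 0, 0, -1], [0, 0, 0, 0, 0, 0, -1], [0, 0, 0, 0, 0, 0, -1], [0, 0, 0, 0, 0, 0, -1], [0, 0, 0, 0, 0, 0, -1], [0, 0, 0, 0, 0, 0, -1], [0, 0, 0, 0, 0, 0, -1], [0, 0, 0, 0, 0, 0, -1]], newtons=30)

```text
t: 4.55
ee_pos: [0.4901, -0.4349, 0.0243]
ee_rot: [[-0.666, -0.746, 0.006], [-0.746, 0.666, -0.002], [-0.002, -0.006, -1.0]]
wrist_force: [-0.6, 0.0, -0.3]
grip_width: 0.473
```

Call:
move_arm(steps=[[0, 0, -10, 0, 0, 0, -1], [0, 0, -25, 0, 0, 0, -1], [0, 0, -30, 0, 0, 0, -1], [0, 0, -15, 0, 0, 0, -1], [0, 0, 0, 0, 0, 0, -1]])

```text
t: 4.97
ee_pos: [0.4886, -0.4341, 0.108]
ee_rot: [[-0.666, -0.746, 0.003], [-0.746, 0.666, -0.0], [-0.002, -0.002, -1.0]]
wrist_force: [-0.0, -0.1, -0.2]
grip_width: 0.117
```

Run:
```python
from h import *
plan([402.2,-257,110],-131.8+49)
```

```text
t 4.97 pos [ 488.6 -434.1  108. ] yaw -131.8 F [-0.  -0.1 -0.2] grip 0.117 d [-86.4 177.1   2. ] rv [ -0.1   0.  -49. ] n 7
[-11.0, 26.0, -0.0, -0.0, 0.0, -7.0]
[-14.0, 25.0, -0.0, -0.0, 0.0, -7.0]
[-17.0, 23.0, -0.0, -0.0, 0.0, -7.0]
[-19.0, 21.0, -0.0, -0.0, 0.0, -7.0]
[-22.0, 18.0, -0.0, -0.0, 0.0, -7.0]
[-24.0, 15.0, -0.0, -0.0, 0.0, -7.0]
[-25.0, 12.0, -0.0, -0.0, 0.0, -7.0]
```

The fingers had not finished closing when I lifted, so the grasp failed. I'll open them and look again.

Call:
move_arm(steps=[[0, 0, 0, 0, 0, 0, 1], [0, 0, 0, 0, 0, 0, 1], [0, 0, 0, 0, 0, 0, 1], [0, 0, 0, 0, 0, 0, 1], [0, 0, 0, 0, 0, 0, 1], [0, 0, 0, 0, 0, 0, 1], [0, 0, 0, 0, 0, 0, 1], [0, 0, 0, 0, 0, 0, 1]])

```text
t: 5.63
ee_pos: [0.4874, -0.4328, 0.1051]
ee_rot: [[-0.666, -0.746, -0.0], [-0.746, 0.666, 0.003], [-0.002, 0.002, -1.0]]
wrist_force: [-0.4, -0.3, 0.0]
grip_width: 0.642
```

Run:
```python
from h import *
look("w4.png")
for d in arm.pinpoint("wrist","castor"): print(d,ray("wrist",d['location'],0)*1000)
plan([489.4,-433.6,23],-131.8)
```

```text
{'location': [192.7, 321.6], 'confidence': 0.89} [ 490.98294142 -433.49062007    0.        ]
t 5.73 pos [ 487.5 -432.8  105.2] yaw -131.8 F [-0.6 -0.6 -0.2] grip 0.724 d [  1.9  -0.8 -82.2] rv [0.1 0.1 0. ] n 3
[-0.0, -1.0, 27.0, 0.0, 0.0, 0.0]
[-0.0, -1.0, 27.0, 0.0, 0.0, 0.0]
[-0.0, -1.0, 27.0, 0.0, 0.0, 0.0]
```

View pics/w4.png

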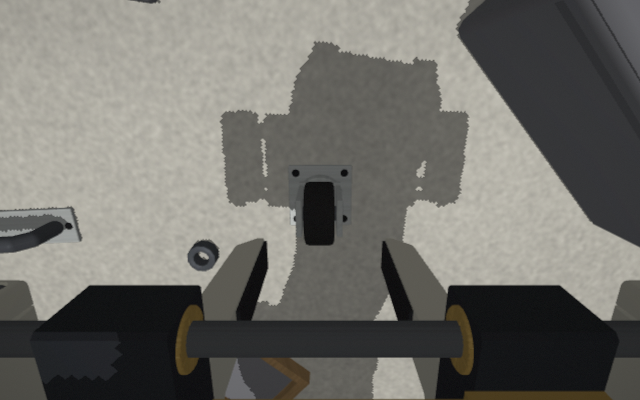

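The castor hasn't moved: it is upright and aligned, with the wheel at (320,212). I'll go down again with the jaws about half open.

Call:
move_arm(steps=[[0, -1, 20, 0, 0, 0, 0.2], [0, 0, 27, 0, 0, 0, 0.2], [0, 0, 20, 0, 0, 0, 0.2], [0, 0, 10, 0, 0, 0, 0.2], [0, 0, 0, 0, 0, 0, 0.2], [0, 0, 0, 0, 0, 0, 0.2]])

```text
t: 6.23
ee_pos: [0.4897, -0.4347, 0.0271]
ee_rot: [[-0.666, -0.746, 0.003], [-0.746, 0.666, -0.0], [-0.002, -0.002, -1.0]]
wrist_force: [-1.0, -0.0, -0.0]
grip_width: 0.598
```

Run:
```python
from h import *
plan([489.4,-433.6,23],-131.8)
```

```text
t 6.23 pos [ 489.7 -434.7   27.1] yaw -131.8 F [-1. -0. -0.] grip 0.598 d [-0.3  1.1 -4.1] rv [-0.1  0.1  0. ] n 1
[-0.6, 1.0, 4.1, -0.1, 0.1, 0.0]
```

Call:
move_arm(steps=[[0, 1, 3, 0, 0, 0, -1], [0, 0, 0, 0, 0, 0, -1], [0, 0, 0, 0, 0, 0, -1], [0, 0, 0, 0, 0, 0, -1], [0, 0, 0, 0, 0, 0, -1], [0, 0, 0, 0, 0, 0, -1], [0, 0, 0, 0, 0, 0, -1], [0, 0, 0, 0, 0, 0, -1]])

```text
t: 6.9
ee_pos: [0.4907, -0.4353, 0.0285]
ee_rot: [[-0.666, -0.746, 0.008], [-0.746, 0.666, -0.004], [-0.002, -0.008, -1.0]]
wrist_force: [0.1, -0.5, -1.4]
grip_width: 0.333
```

Call:
move_arm(steps=[[0, 0, 0, 0, 0, 0, -1], [0, 0, 0, 0, 0, 0, -1], [0, 0, 0, 0, 0, 0, -1]])

```text
t: 7.15
ee_pos: [0.4906, -0.4353, 0.0286]
ee_rot: [[-0.666, -0.746, 0.008], [-0.746, 0.666, -0.004], [-0.002, -0.008, -1.0]]
wrist_force: [-0.1, -0.1, -0.8]
grip_width: 0.331
```

Call:
move_arm(steps=[[0, 0, -10, 0, 0, 0, -1], [0, 0, -20, 0, 0, 0, -1], [0, 0, -20, 0, 0, 0, -1], [0, 0, -15, 0, 0, 0, -1], [0, 0, 0, 0, 0, 0, -1]])

```text
t: 7.57
ee_pos: [0.489, -0.4347, 0.0967]
ee_rot: [[-0.666, -0.745, 0.005], [-0.746, 0.666, -0.001], [-0.002, -0.004, -1.0]]
wrist_force: [0.9, -0.6, -0.1]
grip_width: 0.329
```

Run:
```python
from h import *
plan([402.2,-257,100],-131.8+49)
```

```text
t 7.57 pos [ 489.  -434.7   96.7] yaw -131.8 F [ 0.9 -0.6 -0.1] grip 0.329 d [-86.8 177.7   3.3] rv [ -0.3  -0.  -49. ] n 7
[-11.0, 26.0, -1.0, -0.0, -0.0, -7.0]
[-14.0, 25.0, -1.0, -0.0, -0.0, -7.0]
[-17.0, 23.0, -1.0, -0.0, -0.0, -7.0]
[-19.0, 21.0, -1.0, -0.0, -0.0, -7.0]
[-22.0, 18.0, -1.0, -0.0, -0.0, -7.0]
[-24.0, 15.0, -0.0, -0.0, -0.0, -7.0]
[-25.0, 12.0, -0.0, -0.0, -0.0, -7.0]
```

Call:
move_arm(steps=[[-11, 26, -2, 0, 0, -7, -1], [-14, 25, -2, 0, 0, -7, -1], [-17, 23, -2, 0, 0, -7, -1], [-19, 21, -1, 0, 0, -7, -1], [-22, 18, -1, 0, 0, -7, -1], [-24, 15, 0, 0, 0, -7, -1], [-15, 7, 0, 0, 0, -5, -1], [0, 0, 0, 0, 0, 0, -1]])

```text
t: 8.23
ee_pos: [0.4026, -0.2614, 0.104]
ee_rot: [[0.119, -0.993, 0.008], [-0.993, -0.12, -0.006], [0.007, -0.007, -1.0]]
wrist_force: [-1.1, -0.9, -2.2]
grip_width: 0.332
```

Run:
```python
from h import *
im=look("w5.png")
for d in arm.pinpoint("wrist","castor_tray"): print(d,ray("wrist",d['location'],0)*1000)
for o in mk("wrist","castor_tray",.014): print(o)
plan([402.2,-257,100],-131.8+49)
```

```text
{'location': [198.2, 320.0], 'confidence': 0.8} [ 404.03045853 -262.75031192    0.        ]Traceback (most recent call last):
  File "<stdin>", line 4, in <module>
  File "h.py", line 16, in mk
    P=np.array([ray(cam,(y,x),z)[:2] for y,x in zip(ys,xs)],np.float32)
                ~~~^^^^^^^^^^^^^
  File "h.py", line 4, in ray
    m=m or arm.camera_model(cam)
           ~~~~~~~~~~~~~~~~^^^^^
ValueError: time passes only in moves, steps and waits
```

View pics/w5.png

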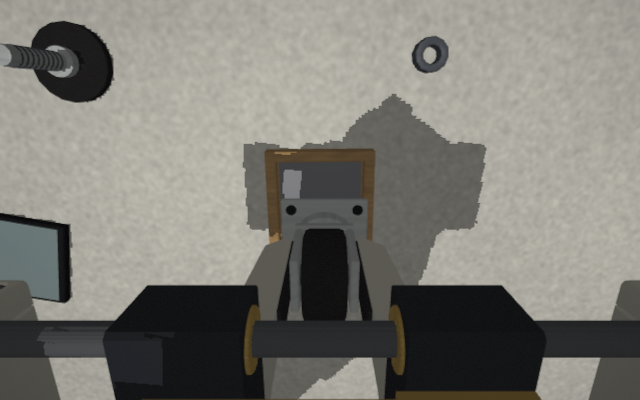

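Run:
```python
from h import *
m=arm.camera_model("wrist");s=arm.get_state()
a=ray("wrist",(150,265),.014,m)*1000;b=ray("wrist",(150,375.5),.014,m)*1000
print(a,b,np.linalg.norm(a-b),np.degrees(np.arctan2(*(b-a)[1::-1])))
e=(b-a)/np.linalg.norm(b-a);n=s['ee_rot'][:,1];n=np.array([e[1],-e[0],0]);print((a+b)/2+41*n,n)
plan([402.2,-257,45],-131.8+49)
```

```text
[ 441.41362196 -219.17556716   14.        ] [ 450.2613545  -300.07417301   14.        ] 81.38099778639443 -83.75847231195627
[ 405.08051879 -264.08238528   14.        ] [-0.99407243 -0.10871988  0.        ]
t 8.38 pos [ 405.4 -265.3  104.2] yaw -83.7 F [ 0.4 -1.  -1.9] grip 0.327 d [ -3.2   8.3 -59.2] rv [-0.6 -0.6 -0.9] n 2
[-5.0, 1.0, 30.0, -0.3, -0.3, -0.5]
[-4.0, 1.0, 30.0, -0.3, -0.3, -0.5]
```

Call:
move_arm(steps=[[-5, 3, 10, -0.5, -0.5, -0.4, -1], [0, 0, 15, 0, 0, 0, -1], [0, 0, 15, 0, 0, 0, -1], [0, 0, 5, 0, 0, 0, -1], [0, 0, 0, 0, 0, 0, -1], [0, 0, 0, 0, 0, 0, -1]])

```text
t: 8.88
ee_pos: [0.4052, -0.2661, 0.0548]
ee_rot: [[0.105, -0.994, 0.003], [-0.994, -0.105, -0.004], [0.004, -0.002, -1.0]]
wrist_force: [-0.1, -1.0, -1.8]
grip_width: 0.329
```

Run:
```python
from h import *
plan([402.5,-259.5,33],-83.3)
im=look("w6.png")
```

```text
t 8.88 pos [ 405.2 -266.1   54.8] yaw -84.0 F [-0.1 -1.  -1.8] grip 0.329 d [ -2.7   6.6 -21.8] rv [-0.1 -0.2 -0.7] n 1
[-6.9, 2.1, 21.7, -0.1, -0.2, -0.7]
```

View pics/w6.png

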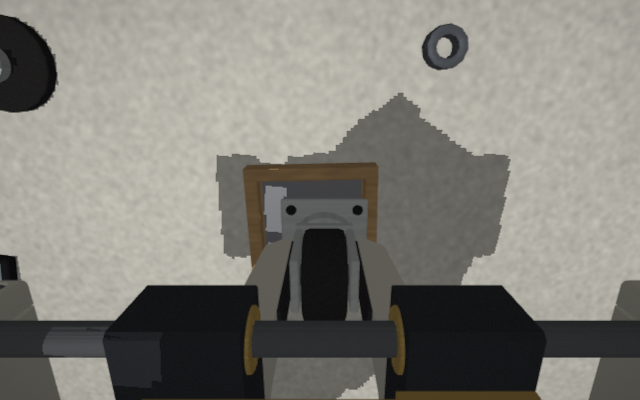

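Call:
move_arm(steps=[[-7.5, 2, 2, 0, 0, -0.7, -1], [0, 0, 0, 0, 0, 0, -1], [0, 0, 0, 0, 0, 0, -1]])

```text
t: 9.18
ee_pos: [0.4028, -0.2588, 0.0537]
ee_rot: [[0.117, -0.993, 0.004], [-0.993, -0.117, -0.005], [0.005, -0.004, -1.0]]
wrist_force: [0.4, -0.2, -0.8]
grip_width: 0.331
```

Run:
```python
from h import *
plan([402.5,-258.5,33],-83.3)
m=arm.camera_model("wrist")
im=look("w7.png")
```

```text
t 9.18 pos [ 402.8 -258.8   53.7] yaw -83.3 F [ 0.4 -0.2 -0.8] grip 0.331 d [ -0.3   0.3 -20.7] rv [-0.2 -0.3  0. ] n 1
[-0.4, 0.4, 20.7, -0.2, -0.3, 0.0]
```

View pics/w7.png

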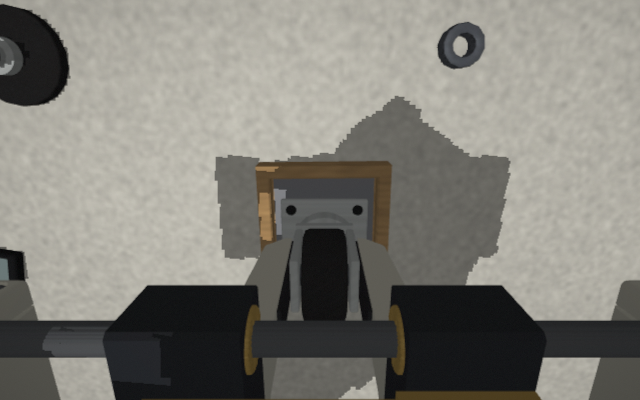

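Run:
```python
from h import *
m=arm.camera_model("wrist");s=arm.get_state()
for r,z in [(161,.014),(176,.014),(179,.004)]:
  print((s['ee_rot'].T@(ray("wrist",(r,324),z,m)-s['ee_pos']))*1000)
```

```text
[  0.53372894 -41.70708776  39.84946254]
[  0.54000322 -32.52905435  39.81753449]
[  0.54801691 -28.1562008   49.80252356]
```

Centred: the tray's far edge is at −41.7 mm, against an expected −41. Now down to the recess floor.

Call:
move_arm(steps=[[0, 0, 9, -0.2, -0.2, 0, -1], [0, 0, 7, 0, 0, 0, -1], [0, 0, 3, 0, 0, 0, -1], [0, 0, 0, 0, 0, 0, -1], [0, 0, 0, 0, 0, 0, -1]])

```text
t: 9.65
ee_pos: [0.4034, -0.2588, 0.0333]
ee_rot: [[0.118, -0.993, 0.001], [-0.993, -0.118, -0.002], [0.002, -0.001, -1.0]]
wrist_force: [0.1, -0.9, -1.7]
grip_width: 0.332
```

Run:
```python
from h import *
plan([402.5,-258.5,32.5],-83.3)
```

```text
t 9.65 pos [ 403.4 -258.8   33.3] yaw -83.2 F [ 0.1 -0.9 -1.7] grip 0.332 d [-0.9  0.3 -0.8] rv [-0.1 -0.1  0.1] n 1
[-0.4, 0.8, 0.8, -0.1, -0.1, 0.1]
```

Call:
move_arm(steps=[[0, 0, 1.2, 0, 0, 0, -1], [0, 0, 0, 0, 0, 0, -1], [0, 0, 0, 0, 0, 0, 0.1], [0, 0, 0, 0, 0, 0, 0.1], [0, 0, 0, 0, 0, 0, 0.1], [0, 0, 0, 0, 0, 0, 0.1], [0, 0, 0, 0, 0, 0, 0.1], [0, 0, 0, 0, 0, 0, 0.1]])

```text
t: 10.32
ee_pos: [0.4037, -0.2592, 0.0325]
ee_rot: [[0.117, -0.993, 0.002], [-0.993, -0.117, -0.002], [0.003, -0.002, -1.0]]
wrist_force: [0.4, -0.2, 0.1]
grip_width: 0.55
```

Call:
move_arm(steps=[[0, 0, -20, 0, 0, 0, 0.1], [0, 0, -30, 0, 0, 0, 0.1], [0, 0, -30, 0, 0, 0, 0.1], [0, 0, -30, 0, 0, 0, 0.1], [0, 0, -30, 0, 0, 0, 0.1], [0, 0, 0, 0, 0, 0, 0.1]])

```text
t: 10.82
ee_pos: [0.4023, -0.2582, 0.1768]
ee_rot: [[0.117, -0.993, -0.003], [-0.993, -0.117, 0.0], [-0.001, 0.003, -1.0]]
wrist_force: [1.0, -0.1, 0.6]
grip_width: 0.552
```

Run:
```python
from h import *
im=look("w8.png")
s=arm.get_state();print(s['q'])
plan([600,-220,200],-39)
```

```text
[ 24.46781622  21.37877826   1.82797625 125.91393792  -1.14270297
  32.94466902 -56.11047539]
t 10.87 pos [ 401.8 -257.9  174.9] yaw -83.2 F [ 1.2 -0.3  0.4] grip 0.551 d [198.2  37.9  25.1] rv [  0.2   0.2 -44.2] n 7
[-2.0, -29.0, -4.0, 0.0, 0.0, -6.3]
[1.0, -29.0, -4.0, 0.0, 0.0, -6.3]
[4.0, -28.0, -4.0, 0.0, 0.0, -6.3]
[7.0, -28.0, -4.0, 0.0, 0.0, -6.3]
[10.0, -27.0, -4.0, 0.0, 0.0, -6.3]
[13.0, -26.0, -4.0, 0.0, 0.0, -6.3]
[16.0, -24.0, -4.0, 0.0, 0.0, -6.3]
```

View pics/w8.png

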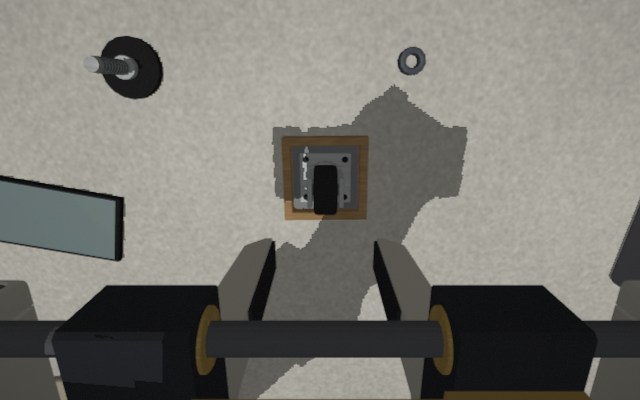

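Castor is seated flat in its recess (plate centred around (326,172), wheel up). Now the handle.

Call:
move_arm(steps=[[-2, -32, -4, 0, 0, -6.3, 0.1], [1, -34, -4, 0, 0, -6.3, 0.1], [4, -34, -4, 0, 0, -6.3, 0.1], [7, -33, -4, 0, 0, -6.3, 0.1], [10, -32, -4, 0, 0, -6.3, 0.1], [13, -30, -4, 0, 0, -6.3, 0.1], [14, -22, 0, 0, 0, -5, 0.1], [0, 0, 0, 0, 0, 0, 0.1]])

```text
t: 11.53
ee_pos: [0.626, -0.2021, 0.1897]
ee_rot: [[0.781, -0.624, -0.012], [-0.624, -0.781, 0.006], [-0.013, 0.003, -1.0]]
wrist_force: [0.2, 0.2, -0.6]
grip_width: 0.555
```

Call:
move_arm(steps=[[0, 0, 0, 0, 0, 0, 0.1], [0, 0, 0, 0, 0, 0, 0.1]])

```text
t: 11.7
ee_pos: [0.6255, -0.2009, 0.1859]
ee_rot: [[0.781, -0.624, -0.016], [-0.624, -0.781, 0.008], [-0.018, 0.004, -1.0]]
wrist_force: [-0.3, -0.4, -0.7]
grip_width: 0.549
```

Run:
```python
from h import *
im=look("w9.png")
m=arm.camera_model("wrist")
s=arm.get_state();print(s['q'])
for d in arm.pinpoint("wrist","handle"): print(d,ray("wrist",d['location'],0,m)*1000)
plan([638,-225,100],-39)
import pickle;pickle.dump(m,open('m.pkl','wb'))
```

```text
[ 19.75026831  32.27366585 -10.28415911 101.62548929   7.03827284
  47.7719747  -32.46854632]
{'location': [180.8, 350.3], 'confidence': 0.73} [ 638.15059854 -223.62699694    0.        ]
t 11.8 pos [ 624.6 -201.6  186.4] yaw -38.7 F [-0.5  0.1 -0.6] grip 0.552 d [ 13.4 -23.4 -86.4] rv [0.3 1.  0.3] n 3
[9.0, 3.0, 29.0, 0.1, 0.3, 0.1]
[9.0, 3.0, 29.0, 0.1, 0.3, 0.1]
[9.0, 3.0, 29.0, 0.1, 0.3, 0.1]
```

View pics/w9.png

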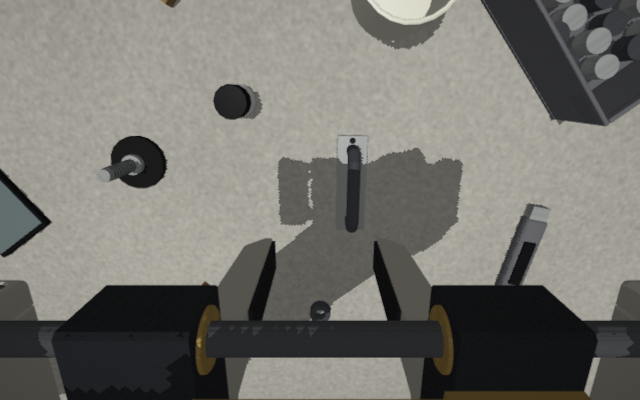

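Run:
```python
from h import *
import pickle;m=pickle.load(open('m.pkl','rb'))
im=cv2.imread("pics/w9.png")
cv2.imwrite("pics/w9c.png",cv2.resize(im[120:245,290:415],None,fx=4.8,fy=4.8,interpolation=cv2.INTER_CUBIC))
```

```text
(no output)
```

View pics/w9c.png

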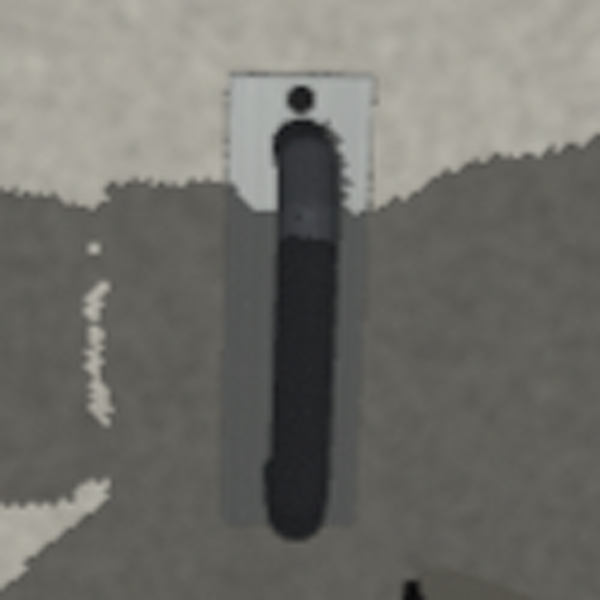

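Run:
```python
from h import *
import pickle;m=pickle.load(open('m.pkl','rb'))
c=np.array([(228,74),(376,76),(219,524),(358,524)])/4.8+[290,120]
P=np.array([ray("wrist",(y,x),.004,m)*1000 for x,y in c]);print(P,P.mean(0))
d=(P[0]+P[1]-P[2]-P[3])/2;print(np.linalg.norm(d),np.degrees(np.arctan2(d[1],d[0])))
plan([*P.mean(0)[:2],80],np.degrees(np.arctan2(d[1],d[0]))-90)
```

```text
[[ 656.74948837 -178.11423367    4.        ]
 [ 680.24623053 -197.31530028    4.        ]
 [ 593.87506545 -255.44424756    4.        ]
 [ 618.19280195 -274.57911799    4.        ]] [ 637.26589657 -226.36322488    4.        ]
99.38085938801014 51.05819332095616
t 11.8 pos [ 624.6 -201.6  186.4] yaw -38.7 F [-0.5  0.1 -0.6] grip 0.552 d [  12.7  -24.7 -106.4] rv [0.3 1.  0.3] n 3
[9.0, 4.0, 35.0, 0.1, 0.3, 0.1]
[9.0, 4.0, 35.0, 0.1, 0.3, 0.1]
[9.0, 4.0, 35.0, 0.1, 0.3, 0.1]
```

Call:
move_arm(steps=[[12, 5, 15, 0.3, 0.9, 0.3, 0.1], [10, 4, 25, 0, 0, 0, 0.1], [2, 1, 25, 0, 0, 0, 0.1], [0, 0, 25, 0, 0, 0, 0.1], [0, 0, 10, 0, 0, 0, 0.1], [0, 0, 0, 0, 0, 0, 0.1], [0, 0, 0, 0, 0, 0, 0.1]])

```text
t: 12.38
ee_pos: [0.6313, -0.2301, 0.0854]
ee_rot: [[0.77, -0.638, -0.0], [-0.638, -0.77, -0.002], [0.002, 0.002, -1.0]]
wrist_force: [-0.6, -0.4, 1.3]
grip_width: 0.553
```

Run:
```python
from h import *
plan([637.3,-226.4,20],-39)
```

```text
t 12.38 pos [ 631.3 -230.1   85.4] yaw -39.7 F [-0.6 -0.4  1.3] grip 0.553 d [  6.    3.7 -65.4] rv [ 0.1 -0.1 -0.7] n 2
[1.0, -3.0, 33.0, 0.1, -0.0, -0.3]
[1.0, -3.0, 33.0, 0.1, -0.0, -0.3]
```

Call:
move_arm(steps=[[2, -7, 15, 0, 0, -0.7, 0.1], [0, 0, 18, 0, 0, 0, 0.1], [0, 0, 18, 0, 0, 0, 0.1], [0, 0, 12, 0, 0, 0, 0.1], [0, 0, 0, 0, 0, 0, 0.1], [0, 0, 0, 0, 0, 0, 0.1]])

```text
t: 12.88
ee_pos: [0.6427, -0.2255, 0.0248]
ee_rot: [[0.779, -0.627, 0.01], [-0.627, -0.779, -0.005], [0.011, -0.003, -1.0]]
wrist_force: [-0.1, -0.9, -0.4]
grip_width: 0.549
```

Run:
```python
from h import *
plan([637.3,-226.4,20],-39)
look("w10.png")
```

```text
t 12.88 pos [ 642.7 -225.5   24.8] yaw -38.8 F [-0.1 -0.9 -0.4] grip 0.549 d [-5.4 -0.9 -4.8] rv [-0.2 -0.6  0.2] n 1
[-3.6, 4.1, 4.8, -0.2, -0.6, 0.2]
```

View pics/w10.png

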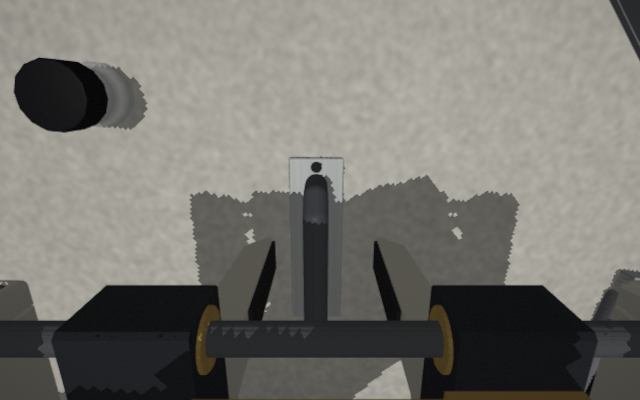

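The bow sits between the fingers (column 316, fingers centred on 324), so a small correction and then close.

Call:
move_arm(steps=[[-3.6, 4, 4, -0.2, -0.6, 0.2, 0], [0, 0, 0, 0, 0, 0, -0.2], [0, 0, 0, 0, 0, 0, -1], [0, 0, 0, 0, 0, 0, -1], [0, 0, 0, 0, 0, 0, -1], [0, 0, 0, 0, 0, 0, -1], [0, 0, 0, 0, 0, 0, -1], [0, 0, 0, 0, 0, 0, -1]])

```text
t: 13.6
ee_pos: [0.6387, -0.2272, 0.0246]
ee_rot: [[0.777, -0.63, 0.004], [-0.63, -0.777, -0.002], [0.004, -0.001, -1.0]]
wrist_force: [-0.2, -0.8, -0.8]
grip_width: 0.121
```

Call:
move_arm(steps=[[0, 0, 0, 0, 0, 0, -1], [0, 0, 0, 0, 0, 0, -1], [0, 0, 0, 0, 0, 0, -1], [0, 0, 0, 0, 0, 0, -1]])

```text
t: 13.93
ee_pos: [0.6386, -0.2272, 0.0245]
ee_rot: [[0.777, -0.63, 0.003], [-0.63, -0.777, -0.002], [0.004, -0.001, -1.0]]
wrist_force: [-0.4, -0.1, -0.6]
grip_width: 0.121
```

Call:
move_arm(steps=[[0, 0, -10, 0, 0, 0, -1], [0, 0, -20, 0, 0, 0, -1], [0, 0, -30, 0, 0, 0, -1], [0, 0, -25, 0, 0, 0, -1], [0, 0, -10, 0, 0, 0, -1], [0, 0, 0, 0, 0, 0, -1]], newtons=40)

```text
t: 14.43
ee_pos: [0.637, -0.2263, 0.1237]
ee_rot: [[0.777, -0.629, -0.0], [-0.629, -0.777, -0.001], [0.0, 0.001, -1.0]]
wrist_force: [0.6, 0.3, -0.5]
grip_width: 0.117
```

Run:
```python
from h import *
plan([667,48,120],-79.6)
look("w11.png")
```

```text
t 14.43 pos [ 637.  -226.3  123.7] yaw -39.0 F [ 0.6  0.3 -0.5] grip 0.117 d [ 30.  274.3  -3.7] rv [ 0.  -0.  40.6] n 7
[-21.0, -33.0, 1.0, 0.0, -0.0, 5.8]
[-25.0, -31.0, 1.0, 0.0, -0.0, 5.8]
[-28.0, -28.0, 1.0, 0.0, -0.0, 5.8]
[-30.0, -25.0, 1.0, 0.0, -0.0, 5.8]
[-33.0, -22.0, 1.0, 0.0, -0.0, 5.8]
[-35.0, -19.0, 1.0, 0.0, -0.0, 5.8]
[-36.0, -15.0, 1.0, 0.0, -0.0, 5.8]
```

View pics/w11.png

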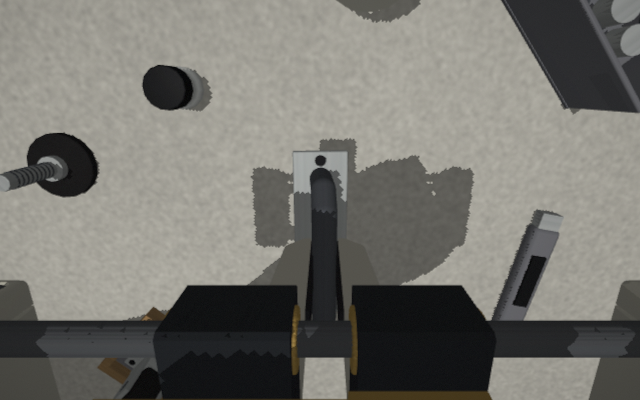

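Call:
move_arm(steps=[[-15, -22, 0, 0, 0, 4, -1], [-22, -31, 0, 0, 0, 5.8, -1], [-26, -28, 0, 0, 0, 5.8, -1], [-29, -25, 0, 0, 0, 5.8, -1], [-31, -22, 0, 0, 0, 5.8, -1], [-33, -19, 0, 0, 0, 5.8, -1], [-25, -10, 0, 0, 0, 4, -1], [-10, -4, 0, 0, 0, 1, -1]])

```text
t: 15.15
ee_pos: [0.6614, 0.0285, 0.1098]
ee_rot: [[0.18, -0.984, -0.013], [-0.984, -0.18, -0.006], [0.003, 0.014, -1.0]]
wrist_force: [0.6, 0.9, -0.8]
grip_width: 0.116
```

Run:
```python
from h import *
plan([667,48,120],-79.6)
```

```text
t 15.15 pos [661.4  28.5 109.8] yaw -79.6 F [ 0.6  0.9 -0.8] grip 0.116 d [ 5.6 19.5 10.2] rv [ 0.8 -0.2 -0. ] n 1
[-18.1, -8.9, -10.4, 0.8, -0.2, -0.0]
```

Call:
move_arm(steps=[[-14, -9, 0, 0.7, 0, 0, -1], [0, 0, 0, 0, 0, 0, -1], [0, 0, 0, 0, 0, 0, -1], [0, 0, 0, 0, 0, 0, -1]])

```text
t: 15.48
ee_pos: [0.6648, 0.0515, 0.103]
ee_rot: [[0.188, -0.982, -0.009], [-0.982, -0.188, -0.004], [0.002, 0.01, -1.0]]
wrist_force: [1.2, 0.2, -1.0]
grip_width: 0.116
```

Run:
```python
from h import *
plan([669.6,51,110],-79.6)
m=arm.camera_model("wrist")
look("w12.png")
```

```text
t 15.48 pos [664.8  51.5 103. ] yaw -79.2 F [ 1.2  0.2 -1. ] grip 0.116 d [ 4.8 -0.5  7. ] rv [ 0.6 -0.1  0.4] n 1
[1.4, -4.6, -7.0, 0.6, -0.1, 0.4]
```

View pics/w12.png

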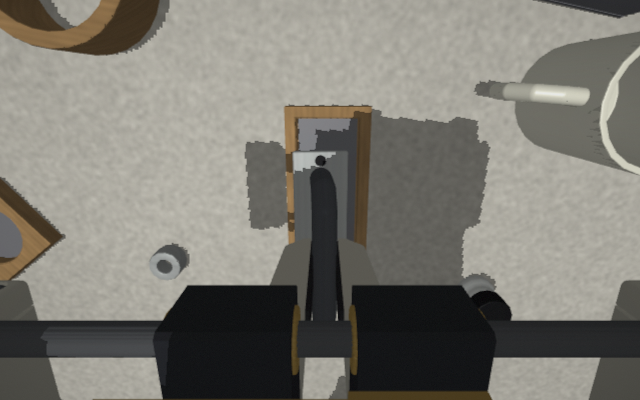

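```bash
cat >> h.py <<'E'
def edgec(A,B,off,z=.014):
    m=arm.camera_model("wrist")
    a=ray("wrist",A,z,m)*1000;b=ray("wrist",B,z,m)*1000
    e=(b-a)/np.linalg.norm(b-a);n=np.array([e[1],-e[0],0])
    print('len',np.linalg.norm(a-b),'dir',np.degrees(np.arctan2(e[1],e[0])),'c',(a+b)/2+off*n)
E
python3 - <<'E'
from h import *
edgec((106,285),(106.5,371),66)
E
```

```text
len 60.53450718233071 dir -79.51046766214822 c [669.39216082  48.44465793  14.        ]
```

Call:
move_arm(steps=[[3, -4.5, 6, 0.6, 0, 0.3, -1], [0, 0, 15, 0, 0, 0, -1], [0, 0, 15, 0, 0, 0, -1], [0, 0, 8, 0, 0, 0, -1], [0, 0, 0, 0, 0, 0, -1], [0, 0, 0, 0, 0, 0, -1], [0, 0, 0, 0, 0, 0, -1]])

```text
t: 16.12
ee_pos: [0.6708, 0.0384, 0.0558]
ee_rot: [[0.17, -0.985, 0.003], [-0.985, -0.17, -0.006], [0.006, -0.002, -1.0]]
wrist_force: [-0.8, 0.4, -1.5]
grip_width: 0.118
```

Run:
```python
from h import *
plan([669.4,49,29],-79.6)
look("w13.png")
```

```text
t 16.12 pos [670.8  38.4  55.8] yaw -80.2 F [-0.8  0.4 -1.5] grip 0.118 d [ -1.4  10.6 -26.8] rv [-0.1 -0.3 -0.6] n 1
[-10.9, -0.4, 26.8, -0.1, -0.3, -0.6]
```

View pics/w13.png

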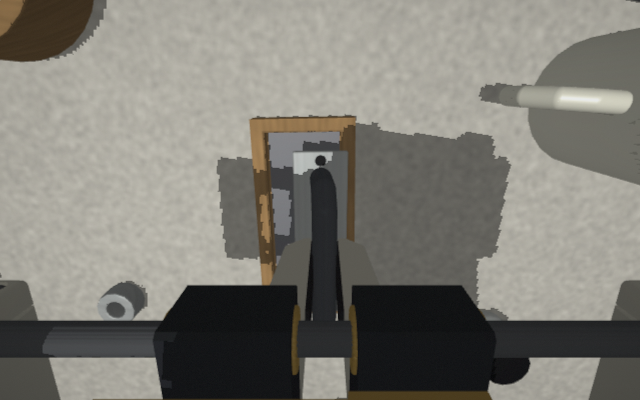

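Call:
move_arm(steps=[[-11, 0, 2, 0, -0.3, -0.6, -1], [0, 0, 0, 0, 0, 0, -1], [0, 0, 0, 0, 0, 0, -1], [0, 0, 0, 0, 0, 0, -1]])

```text
t: 16.5
ee_pos: [0.67, 0.0509, 0.056]
ee_rot: [[0.182, -0.983, 0.006], [-0.983, -0.182, 0.001], [0.0, -0.006, -1.0]]
wrist_force: [-0.0, 1.0, -1.7]
grip_width: 0.119
```

Run:
```python
from h import *
plan([669.4,49,29],-79.6)
look("w14.png")
```

```text
t 16.5 pos [670.   50.9  56. ] yaw -79.5 F [-0.   1.  -1.7] grip 0.119 d [ -0.6  -1.9 -27. ] rv [-0.3 -0.   0.1] n 1
[1.8, 1.1, 27.0, -0.3, -0.0, 0.1]
```

View pics/w14.png

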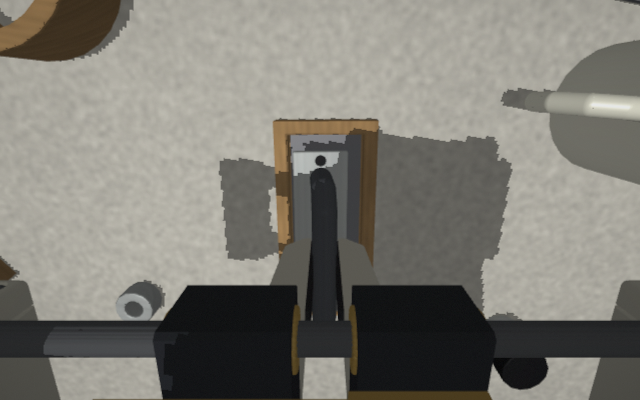

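Run:
```python
from h import *
edgec((120,274),(120,378.5),66)
edgec((152,293),(152,348),50,.032)
```

```text
len 60.96587612664316 dir -79.48037487491271 c [670.11243693  48.86295817  14.        ]
len 30.09035006123681 dir -79.48505191691875 c [669.7211036   52.09217455  32.        ]
```

Call:
move_arm(steps=[[2.5, 1, 8, -0.2, 0, 0, -1], [0, 0, 8, 0, 0, 0, -1], [0, 0, 4, 0, 0, 0, -1], [0, 0, 0, 0, 0, 0, -1], [0, 0, 0, 0, 0, 0, -1]])

```text
t: 16.97
ee_pos: [0.6696, 0.0476, 0.0338]
ee_rot: [[0.182, -0.983, 0.002], [-0.983, -0.182, -0.0], [0.001, -0.002, -1.0]]
wrist_force: [-0.4, -0.5, -1.2]
grip_width: 0.118
```

Run:
```python
from h import *
plan([669.4,49,29],-79.6)
look("w15.png")
```

```text
t 16.97 pos [669.6  47.6  33.8] yaw -79.5 F [-0.4 -0.5 -1.2] grip 0.118 d [-0.2  1.4 -4.8] rv [-0.1 -0.   0.1] n 1
[-1.4, -0.0, 4.8, -0.1, -0.0, 0.1]
```

View pics/w15.png

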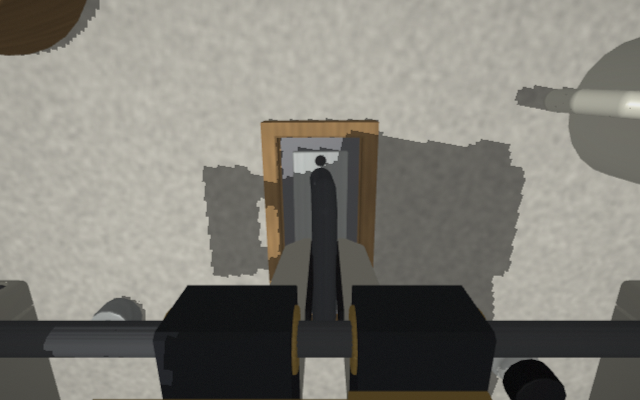

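Tray (columns 262–378) and plate (293–348) are both centred on column 320. Lower to the floor and release.

Call:
move_arm(steps=[[0, 0, 4, 0, 0, 0, -1], [0, 0, 0, 0, 0, 0, -1], [0, 0, 0, 0, 0, 0, -1], [0, 0, 0, 0, 0, 0, -1]])

```text
t: 17.35
ee_pos: [0.6696, 0.0475, 0.0294]
ee_rot: [[0.182, -0.983, 0.002], [-0.983, -0.182, -0.0], [0.001, -0.002, -1.0]]
wrist_force: [0.0, 0.4, -1.5]
grip_width: 0.116
```

Run:
```python
from h import *
plan([669.4,49,28.2],-79.6)
```

```text
t 17.35 pos [669.6  47.5  29.4] yaw -79.5 F [ 0.   0.4 -1.5] grip 0.116 d [-0.2  1.5 -1.2] rv [-0.1 -0.   0.1] n 1
[-1.5, -0.0, 1.2, -0.1, -0.0, 0.1]
```

Call:
move_arm(steps=[[0, 0, 1.3, 0, 0, 0, -1], [0, 0, 0, 0, 0, 0, -1], [0, 0, 0, 0, 0, 0, 0], [0, 0, 0, 0, 0, 0, 0], [0, 0, 0, 0, 0, 0, 0], [0, 0, 0, 0, 0, 0, 0], [0, 0, 0, 0, 0, 0, 0], [0, 0, 0, 0, 0, 0, 0]])

```text
t: 18.02
ee_pos: [0.6706, 0.0477, 0.0292]
ee_rot: [[0.182, -0.983, 0.005], [-0.983, -0.182, 0.0], [0.001, -0.005, -1.0]]
wrist_force: [0.2, 0.4, 0.7]
grip_width: 0.479
```

Call:
move_arm(steps=[[0, 0, -15, 0, 0, 0, 0], [0, 0, -30, 0, 0, 0, 0], [0, 0, -30, 0, 0, 0, 0], [0, 0, -30, 0, 0, 0, 0], [0, 0, -30, 0, 0, 0, 0], [0, 0, 0, 0, 0, 0, 0]])

```text
t: 18.52
ee_pos: [0.6684, 0.0473, 0.1669]
ee_rot: [[0.181, -0.983, -0.002], [-0.983, -0.181, -0.001], [0.001, 0.002, -1.0]]
wrist_force: [0.5, 0.3, 0.3]
grip_width: 0.497
```

Run:
```python
from h import *
im=look("w16.png")
s=arm.get_state();print(s['q'])
plan([482,-70,170],-60)
```

```text
[-11.87926741  33.87888829   4.57733593 102.23315258  -3.60842763
  44.26757097 -85.01523283]
t 18.57 pos [667.4  47.3 164.6] yaw -79.5 F [ 0.2 -0.8  0.1] grip 0.5 d [-185.4 -117.3    5.4] rv [  0.2   0.  -19.5] n 6
[14.0, 34.0, -1.0, 0.0, 0.0, -3.3]
[12.0, 35.0, -1.0, 0.0, 0.0, -3.3]
[10.0, 35.0, -1.0, 0.0, 0.0, -3.3]
[8.0, 36.0, -1.0, 0.0, 0.0, -3.3]
[6.0, 36.0, -1.0, 0.0, 0.0, -3.3]
[4.0, 36.0, -1.0, 0.0, 0.0, -3.3]
```

View pics/w16.png

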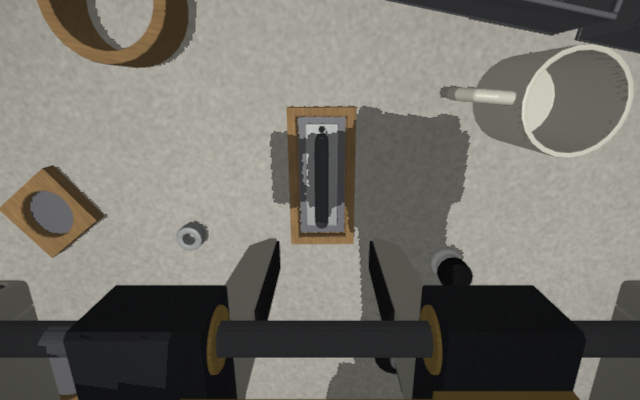

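Handle lies centred in its recess. Now the large foot.

Call:
move_arm(steps=[[14, 34, -1, 0, 0, -3.3, 0], [12, 35, -1, 0, 0, -3.3, 0], [10, 35, -1, 0, 0, -3.3, 0], [8, 36, -1, 0, 0, -3.3, 0], [6, 30, -1, 0, 0, -3.3, 0], [0, 10, 0, 0, 0, 0, 0], [0, 0, 0, 0, 0, 0, 0], [0, 0, 0, 0, 0, 0, 0]])

```text
t: 19.23
ee_pos: [0.5009, -0.0564, 0.1641]
ee_rot: [[0.468, -0.884, -0.01], [-0.884, -0.468, 0.0], [-0.005, 0.008, -1.0]]
wrist_force: [1.4, 0.0, -0.3]
grip_width: 0.5
```

Call:
move_arm(steps=[[0, 0, 0, 0, 0, 0, 0], [0, 0, 0, 0, 0, 0, 0]])

```text
t: 19.4
ee_pos: [0.5029, -0.0551, 0.1636]
ee_rot: [[0.468, -0.884, -0.009], [-0.884, -0.468, 0.001], [-0.005, 0.008, -1.0]]
wrist_force: [-0.3, 0.4, -0.3]
grip_width: 0.501
```

Run:
```python
from h import *
im=look("w17.png")
m=arm.camera_model("wrist")
for d in arm.pinpoint("wrist","large_foot"): print(d,ray("wrist",d['location'],0,m)*1000)
for d in arm.cut_out("wrist","large_foot"): print(d['bbox'],d['confidence'])
plan([482,-70,100],-62)
```

```text
{'location': [204.8, 332.1], 'confidence': 0.89} [481.85809771 -75.06709151   0.        ]
[306.0, 181.3, 360.6, 236.0] 0.72
t 19.55 pos [502.7 -55.1 163.6] yaw -62.1 F [-0.5 -0.2  0.6] grip 0.502 d [-20.7 -14.9 -63.6] rv [ 0.4  0.3 -0.1] n 2
[2.0, 12.0, 32.0, 0.2, 0.1, -0.0]
[2.0, 13.0, 32.0, 0.2, 0.1, -0.0]
```

View pics/w17.png

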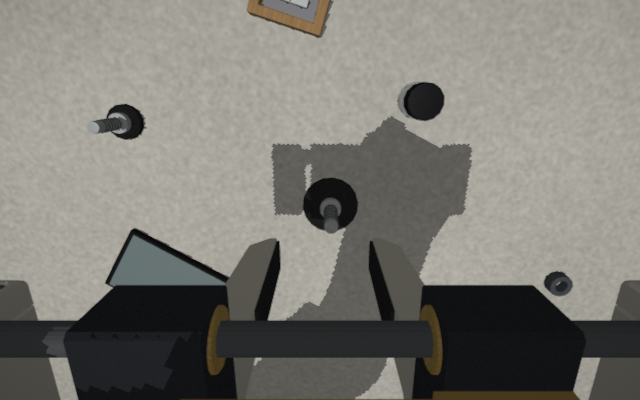

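Run:
```python
from h import *
print(ray("wrist",(204,330.7),.01)*1000)
plan([*(ray("wrist",(204,330.7),.01)*1000)[:2],80],-62)
```

```text
[484.2883189  -71.96344476  10.        ]
t 19.55 pos [502.7 -55.1 163.6] yaw -62.1 F [-0.5 -0.2  0.6] grip 0.502 d [-18.4 -16.9 -83.6] rv [ 0.4  0.3 -0.1] n 3
[2.0, 8.0, 28.0, 0.1, 0.1, -0.0]
[2.0, 8.0, 28.0, 0.1, 0.1, -0.0]
[2.0, 8.0, 28.0, 0.1, 0.1, -0.0]
```

Call:
move_arm(steps=[[4, 14, 15, 0.3, 0.2, 0, 0], [3, 9, 20, 0, 0, 0, 0], [0, 0, 25, 0, 0, 0, 0], [0, 0, 12, 0, 0, 0, 0], [0, 0, 0, 0, 0, 0, 0], [0, 0, 0, 0, 0, 0, 0], [0, 0, 0, 0, 0, 0, 0]])

```text
t: 20.13
ee_pos: [0.4904, -0.0691, 0.0896]
ee_rot: [[0.473, -0.881, 0.003], [-0.881, -0.473, 0.001], [0.0, -0.003, -1.0]]
wrist_force: [-0.2, -0.6, 0.8]
grip_width: 0.502
```

Run:
```python
from h import *
plan([484,-72,24],-62)
im=look("w18.png")
```

```text
t 20.13 pos [490.4 -69.1  89.6] yaw -61.8 F [-0.2 -0.6  0.8] grip 0.502 d [ -6.4  -2.9 -65.6] rv [-0.2 -0.   0.2] n 2
[-0.0, 4.0, 33.0, -0.1, -0.0, 0.1]
[-0.0, 4.0, 33.0, -0.1, -0.0, 0.1]
```

View pics/w18.png

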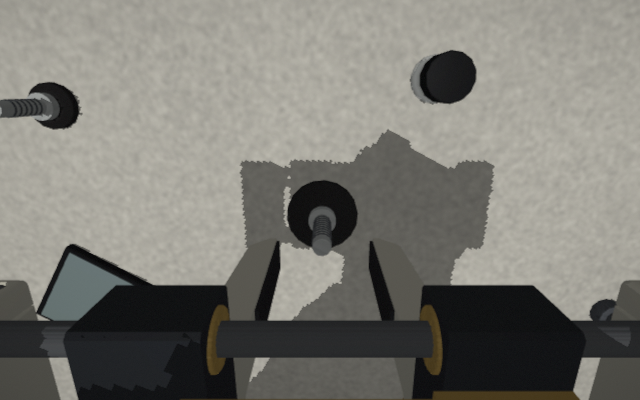

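Call:
move_arm(steps=[[0, 7, 8, -0.2, 0, 0.2, 0], [0, 0, 18, 0, 0, 0, 0], [0, 0, 20, 0, 0, 0, 0], [0, 0, 14, 0, 0, 0, 0], [0, 0, 0, 0, 0, 0, 0], [0, 0, 0, 0, 0, 0, 0]])

```text
t: 20.68
ee_pos: [0.4868, -0.0733, 0.0312]
ee_rot: [[0.469, -0.883, 0.009], [-0.883, -0.47, -0.002], [0.006, -0.007, -1.0]]
wrist_force: [-0.1, 0.3, 0.0]
grip_width: 0.499
```

Run:
```python
from h import *
plan([484,-72,24],-62)
im=look("w19.png")
```

```text
t 20.68 pos [486.8 -73.3  31.2] yaw -62.0 F [-0.1  0.3  0. ] grip 0.499 d [-2.8  1.3 -7.2] rv [-0.4 -0.3  0. ] n 1
[-2.5, 1.9, 7.1, -0.4, -0.3, 0.0]
```

View pics/w19.png

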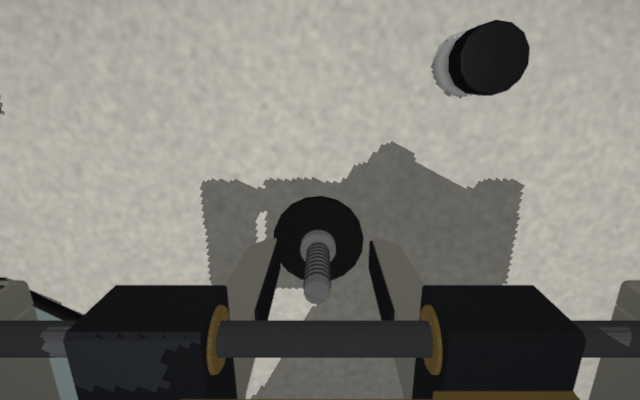

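Run:
```python
from h import *
m=arm.camera_model("wrist");s=arm.get_state()
for rc,z in [((238,318.3),.011),((291,317),.062)]:
  P=ray("wrist",rc,z,m);print(P*1000,(s['ee_rot'].T@(P-s['ee_pos']))*1000)
```

```text
[485.93995337 -70.78231971  11.        ] [-2.75922211 -0.2802828  20.32931202]
[482.99586695 -72.20592304  62.        ] [ -2.57190719   2.61149885 -30.69320069]
```

Call:
move_arm(steps=[[-2.5, 1, 5, -0.4, -0.3, 0, 0], [0, 0, 0, 0, 0, 0, -1], [0, 0, 0, 0, 0, 0, -1], [0, 0, 0, 0, 0, 0, -1], [0, 0, 0, 0, 0, 0, -1], [0, 0, 0, 0, 0, 0, -1], [0, 0, 0, 0, 0, 0, -1], [0, 0, 0, 0, 0, 0, -1]], newtons=35)

```text
t: 21.4
ee_pos: [0.4862, -0.0716, 0.0295]
ee_rot: [[0.469, -0.883, 0.005], [-0.883, -0.469, -0.001], [0.003, -0.004, -1.0]]
wrist_force: [-0.7, -1.1, -0.7]
grip_width: 0.121
```

Call:
move_arm(steps=[[0, 0, 0, 0, 0, 0, -1], [0, 0, 0, 0, 0, 0, -1], [0, 0, 0, 0, 0, 0, -1]])

```text
t: 21.65
ee_pos: [0.4861, -0.0716, 0.0295]
ee_rot: [[0.469, -0.883, 0.005], [-0.883, -0.469, -0.001], [0.003, -0.004, -1.0]]
wrist_force: [0.3, -0.2, -1.7]
grip_width: 0.122
```

Call:
move_arm(steps=[[0, 0, -10, 0, 0, 0, -1], [0, 0, -20, 0, 0, 0, -1], [0, 0, -30, 0, 0, 0, -1], [0, 0, -25, 0, 0, 0, -1], [0, 0, -5, 0, 0, 0, -1], [0, 0, 0, 0, 0, 0, -1]])

```text
t: 22.15
ee_pos: [0.4842, -0.0715, 0.1243]
ee_rot: [[0.469, -0.883, 0.001], [-0.883, -0.469, -0.001], [0.001, -0.001, -1.0]]
wrist_force: [-0.2, 0.4, -1.5]
grip_width: 0.123
```

Run:
```python
from h import *
plan([390,305,120],-55,vmax=36)
```

```text
t 22.15 pos [484.2 -71.5 124.3] yaw -62.0 F [-0.2  0.4 -1.5] grip 0.123 d [-94.2 376.5  -4.3] rv [-0.  -0.1 -7. ] n 11
[-34.0, -9.0, 0.0, -0.0, -0.0, -0.6]
[-34.0, -9.0, 0.0, -0.0, -0.0, -0.6]
[-34.0, -9.0, 0.0, -0.0, -0.0, -0.6]
[-34.0, -10.0, 0.0, -0.0, -0.0, -0.6]
[-34.0, -10.0, 0.0, -0.0, -0.0, -0.6]
[-34.0, -10.0, 0.0, -0.0, -0.0, -0.6]
[-34.0, -11.0, 0.0, -0.0, -0.0, -0.6]
[-33.0, -11.0, 0.0, -0.0, -0.0, -0.6]
[-33.0, -12.0, 0.0, -0.0, -0.0, -0.6]
[-33.0, -12.0, 0.0, -0.0, -0.0, -0.6]
[-33.0, -12.0, 0.0, -0.0, -0.0, -0.6]
```

Call:
move_arm(steps=[[-20, -5, 0, 0, 0, -0.5, -1], [-34, -9, -1, 0, 0, -0.6, -1], [-34, -9, -1, 0, 0, -0.6, -1], [-34, -10, -1, 0, 0, -0.6, -1], [-34, -10, -1, 0, 0, -0.6, -1], [-34, -10, -1, 0, 0, -0.6, -1], [-34, -11, -1, 0, 0, -0.6, -1], [-33, -11, 0, 0, 0, -0.6, -1]])

```text
t: 22.82
ee_pos: [0.4193, 0.1892, 0.1259]
ee_rot: [[0.528, -0.849, 0.001], [-0.849, -0.528, -0.006], [0.006, 0.002, -1.0]]
wrist_force: [0.2, 0.2, -0.5]
grip_width: 0.124
```

Run:
```python
from h import *
plan([390,305,120],-55,vmax=36)
```

```text
t 22.82 pos [419.3 189.2 125.9] yaw -58.2 F [ 0.2  0.2 -0.5] grip 0.124 d [-29.3 115.8  -5.9] rv [ 0.1 -0.3 -3.2] n 4
[-28.0, -9.0, 1.0, 0.0, -0.1, -0.8]
[-28.0, -9.0, 1.0, 0.0, -0.1, -0.8]
[-28.0, -10.0, 1.0, 0.0, -0.1, -0.8]
[-28.0, -10.0, 1.0, 0.0, -0.1, -0.8]
```

Call:
move_arm(steps=[[-30, -9, 0, 0, -0.1, -0.8, -1], [-30, -9, 0, 0, -0.1, -0.8, -1], [-25, -9, 0, 0, 0, -0.8, -1], [-12, -5, 0, 0, 0, -0.5, -1], [0, 0, 0, 0, 0, 0, -1], [0, 0, 0, 0, 0, 0, -1], [0, 0, 0, 0, 0, 0, -1]])

```text
t: 23.4
ee_pos: [0.3858, 0.2998, 0.1197]
ee_rot: [[0.583, -0.812, -0.007], [-0.812, -0.583, -0.006], [0.001, 0.009, -1.0]]
wrist_force: [-0.4, 0.1, -0.6]
grip_width: 0.124
```

Run:
```python
from h import *
plan([388,309,120],-55,vmax=36)
im=look("w20.png")
m=arm.camera_model("wrist")
for d in arm.pinpoint("wrist","large_tray"): print(d,ray("wrist",d['location'],0,m)*1000)
```

```text
t 23.4 pos [385.8 299.8 119.7] yaw -54.3 F [-0.4  0.1 -0.6] grip 0.124 d [2.2 9.2 0.3] rv [ 0.5 -0.   0.7] n 1
[-6.2, -7.1, -0.4, 0.5, -0.0, 0.7]
{'location': [185.3, 314.7], 'confidence': 0.97} [384.7461548 307.2624586   0.       ]
{'location': [219.0, 82.3], 'confidence': 0.66} [241.8866939  454.08069927   0.        ]
```

View pics/w20.png

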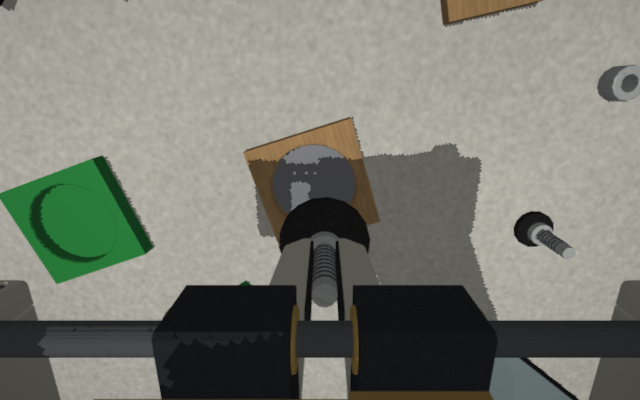

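Run:
```python
from h import *
m=arm.camera_model("wrist")
P=[ray("wrist",rc,.014,m)*1000 for rc in [(152,245),(118,352),(222,380)]]
print(P,np.linalg.norm(P[0]-P[1]),np.linalg.norm(P[1]-P[2]),(P[0]+P[2])/2)
P=(P[0]+P[2])/2
plan([P[0],P[1],75],-55)
```

```text
[array([378.75970085, 368.78845854,  14.        ]), array([448.18497567, 316.53998894,  14.        ]), array([394.13328139, 246.59302767,  14.        ])] 86.88942029006186 88.39775475140216 [386.44649112 307.6907431   14.        ]
t 23.5 pos [386.2 299.  119.9] yaw -54.4 F [-0.1  0.  -1.9] grip 0.12 d [  0.3   8.7 -44.9] rv [ 0.5 -0.1  0.6] n 2
[-3.0, -3.0, 22.0, 0.2, -0.0, 0.3]
[-3.0, -3.0, 22.0, 0.2, -0.0, 0.3]
```

Call:
move_arm(steps=[[-7, -5.5, 15, 0.5, 0, 0.5, -1], [0, 0, 15, 0, 0, 0, -1], [0, 0, 12, 0, 0, 0, -1], [0, 0, 0, 0, 0, 0, -1], [0, 0, 0, 0, 0, 0, -1], [0, 0, 0, 0, 0, 0, -1]])

```text
t: 24.0
ee_pos: [0.3902, 0.3008, 0.0777]
ee_rot: [[0.564, -0.826, 0.003], [-0.826, -0.564, -0.002], [0.003, -0.001, -1.0]]
wrist_force: [0.0, -0.1, -0.7]
grip_width: 0.121
```

Run:
```python
from h import *
plan([386.4,308.5,34],-55)
```

```text
t 24.0 pos [390.2 300.8  77.7] yaw -55.7 F [ 0.  -0.1 -0.7] grip 0.121 d [ -3.8   7.7 -43.7] rv [-0.1 -0.2 -0.7] n 2
[-4.0, -1.0, 22.0, -0.0, -0.1, -0.3]
[-4.0, -1.0, 22.0, -0.0, -0.1, -0.3]
```

Call:
move_arm(steps=[[-8.5, -1, 6, 0, 0, 0, -1], [0, 0, 8, 0, 0, 0, -1], [0, 0, 6, 0, 0, 0, -1], [0, 0, 0, 0, 0, 0, -1], [0, 0, 0, 0, 0, 0, -1]])

```text
t: 24.42
ee_pos: [0.3872, 0.3092, 0.0577]
ee_rot: [[0.563, -0.827, 0.005], [-0.827, -0.563, 0.0], [0.003, -0.005, -1.0]]
wrist_force: [0.0, 0.0, -1.3]
grip_width: 0.119
```

Run:
```python
from h import *
plan([386.4,308.5,34],-55)
look("w21.png")
```

```text
t 24.42 pos [387.2 309.2  57.7] yaw -55.8 F [ 0.   0.  -1.3] grip 0.119 d [ -0.8  -0.7 -23.7] rv [-0.3 -0.1 -0.8] n 1
[0.1, 1.1, 23.7, -0.3, -0.1, -0.8]
```

View pics/w21.png

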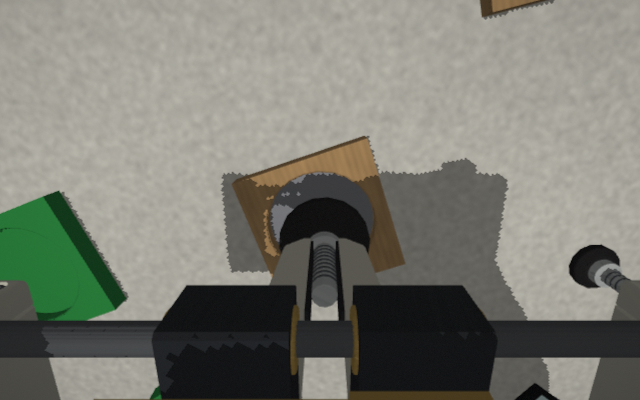

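Run:
```python
from h import *
m=arm.camera_model("wrist")
P=[ray("wrist",rc,.014,m)*1000 for rc in [(182,233),(137,368),(265,404)]]
print(np.linalg.norm(P[0]-P[1]),np.linalg.norm(P[1]-P[2]),(P[0]+P[2])/2)
# foot base in view: cols 280-370, top row 198, base top z ~ tcp-29.5+12
s=arm.get_state();zb=(s['ee_pos'][2]-.0295+.012)
a=ray("wrist",(240,280),zb,m)*1000;b=ray("wrist",(240,370),zb,m)*1000;c=ray("wrist",(198,325),zb,m)*1000
print((a+b)/2,np.linalg.norm(a-b),c+27*s['ee_rot'][:,1], s['ee_rot'].T@((a+b)/2-s['ee_pos']*1000))
```

```text
87.01904058824842 89.00028309864702 [385.95915365 309.34400691  14.        ]
[388.02938739 308.36934012  40.23283914] 51.29291443111821 [386.36978386 307.30043043  40.11249974] [ 1.11980142 -0.20619769 17.5039687 ]
```

Call:
move_arm(steps=[[-1, 1, 8, -0.2, 0, 0, -1], [0, 0, 8, 0, 0, 0, -1], [0, 0, 5, 0, 0, 0, -1], [0, 0, 0, 0, 0, 0, -1], [0, 0, 0, 0, 0, 0, -1]])

```text
t: 24.88
ee_pos: [0.3858, 0.3096, 0.0345]
ee_rot: [[0.563, -0.827, 0.002], [-0.827, -0.563, -0.002], [0.003, -0.001, -1.0]]
wrist_force: [-0.2, -0.8, -1.2]
grip_width: 0.123
```

Run:
```python
from h import *
plan([386.4,309,33.2],-55.8)
```

```text
t 24.88 pos [385.8 309.6  34.5] yaw -55.8 F [-0.2 -0.8 -1.2] grip 0.123 d [ 0.6 -0.6 -1.3] rv [-0.  -0.1  0. ] n 1
[0.8, -0.2, 1.3, -0.0, -0.1, 0.0]
```

Call:
move_arm(steps=[[0, 0, 1.5, 0, 0, 0, -1], [0, 0, 0, 0, 0, 0, -1], [0, 0, 0, 0, 0, 0, 0], [0, 0, 0, 0, 0, 0, 0], [0, 0, 0, 0, 0, 0, 0], [0, 0, 0, 0, 0, 0, 0], [0, 0, 0, 0, 0, 0, 0], [0, 0, 0, 0, 0, 0, 0]])

```text
t: 25.55
ee_pos: [0.3863, 0.3098, 0.0341]
ee_rot: [[0.562, -0.827, 0.003], [-0.827, -0.562, -0.0], [0.002, -0.003, -1.0]]
wrist_force: [0.2, 0.2, 0.1]
grip_width: 0.483
```

Call:
move_arm(steps=[[0, 0, -15, 0, 0, 0, 0], [0, 0, -30, 0, 0, 0, 0], [0, 0, -30, 0, 0, 0, 0], [0, 0, -30, 0, 0, 0, 0], [0, 0, -25, 0, 0, 0, 0], [0, 0, 0, 0, 0, 0, 0]])

```text
t: 26.05
ee_pos: [0.3849, 0.3089, 0.1675]
ee_rot: [[0.562, -0.827, -0.001], [-0.827, -0.562, -0.005], [0.003, 0.003, -1.0]]
wrist_force: [-0.2, 0.9, 0.8]
grip_width: 0.499
```

Run:
```python
from h import *
im=look("w22.png")
plan([475,145,150],-55)
```

```text
t 26.1 pos [384.5 308.6 165.9] yaw -55.8 F [ 0.4  0.6 -0.5] grip 0.5 d [  90.5 -163.6  -15.9] rv [ 0.3 -0.2 -0.8] n 5
[37.0, 3.0, 3.0, 0.1, -0.0, -0.2]
[37.0, 4.0, 3.0, 0.1, -0.0, -0.2]
[37.0, 4.0, 3.0, 0.1, -0.0, -0.2]
[37.0, 4.0, 3.0, 0.1, -0.0, -0.2]
[37.0, 4.0, 3.0, 0.1, -0.0, -0.2]
```

View pics/w22.png

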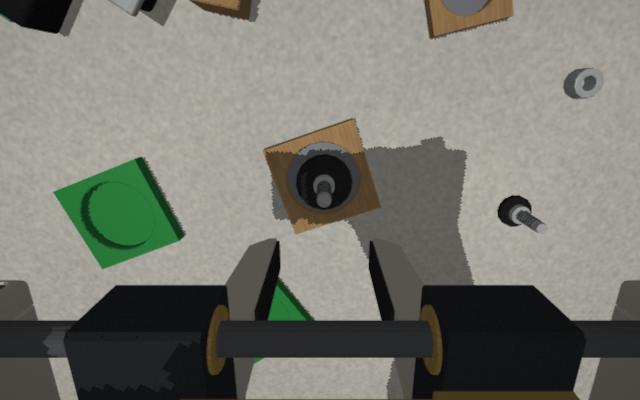

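The large foot stands centred in its recess. Now the small foot.

Call:
move_arm(steps=[[30, 3, 2, 0, 0, 0, 0], [37, 4, 2, 0, 0, 0, 0], [37, 4, 2, 0, 0, 0, 0], [37, 4, 2, 0, 0, 0, 0], [25, 2, 2, 0, 0, 0, 0], [0, 0, 0, 0, 0, 0, 0], [0, 0, 0, 0, 0, 0, 0], [0, 0, 0, 0, 0, 0, 0]])

```text
t: 26.77
ee_pos: [0.4639, 0.1573, 0.1489]
ee_rot: [[0.567, -0.823, -0.008], [-0.823, -0.567, -0.006], [0.001, 0.01, -1.0]]
wrist_force: [-0.8, 0.6, -0.8]
grip_width: 0.501
```

Run:
```python
from h import *
im=look("w23.png")
m=arm.camera_model("wrist")
for d in arm.pinpoint("wrist","small_foot"): print(d,ray("wrist",d['location'],0,m)*1000)
plan([467,136,80],-55)
```

```text
{'location': [196.9, 342.0], 'confidence': 0.81} [460.50187044 134.16283346   0.        ]
t 26.87 pos [463.6 158.4 149.2] yaw -55.3 F [ 0.2  0.3 -0.1] grip 0.502 d [  3.4 -22.4 -69.2] rv [ 0.6 -0.  -0.3] n 2
[10.0, 5.0, 35.0, 0.3, -0.0, -0.2]
[10.0, 5.0, 35.0, 0.3, -0.0, -0.2]
```

View pics/w23.png

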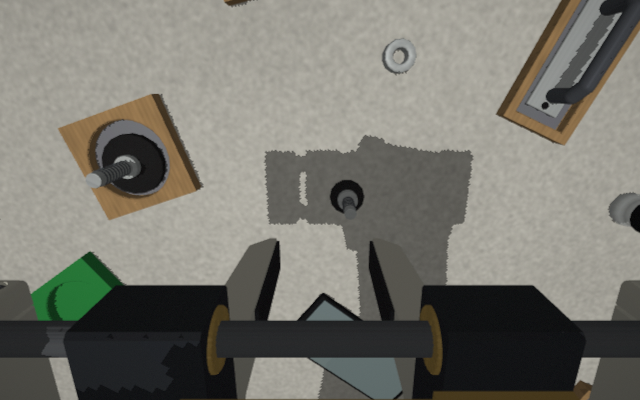

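Run:
```python
from h import *
P=ray("wrist",(196.5,347),.008)*1000;print(P)
plan([P[0],P[1],75],-55)
```

```text
[465.26516557 133.01924643   8.        ]
t 26.87 pos [463.6 158.4 149.2] yaw -55.3 F [ 0.2  0.3 -0.1] grip 0.502 d [  1.7 -25.4 -74.2] rv [ 0.6 -0.  -0.3] n 2
[11.0, 6.0, 37.0, 0.3, -0.0, -0.2]
[11.0, 6.0, 37.0, 0.3, -0.0, -0.2]
```

Call:
move_arm(steps=[[12, 7, 10, 0.5, 0, 0, 0], [10, 6, 20, 0, 0, 0, 0], [0, 0, 25, 0, 0, 0, 0], [0, 0, 10, 0, 0, 0, 0], [0, 0, 0, 0, 0, 0, 0], [0, 0, 0, 0, 0, 0, 0], [0, 0, 0, 0, 0, 0, 0]])

```text
t: 27.45
ee_pos: [0.4635, 0.142, 0.0827]
ee_rot: [[0.582, -0.813, 0.002], [-0.813, -0.582, 0.003], [-0.002, -0.003, -1.0]]
wrist_force: [0.1, 0.3, 0.5]
grip_width: 0.501
```

Run:
```python
from h import *
plan([464.5,133,19],-55)
im=look("w24.png")
```

```text
t 27.45 pos [463.5 142.   82.7] yaw -54.4 F [0.1 0.3 0.5] grip 0.501 d [  1.   -9.  -63.7] rv [-0.2  0.1  0.6] n 2
[4.0, 2.0, 32.0, -0.1, 0.1, 0.3]
[4.0, 2.0, 32.0, -0.1, 0.1, 0.3]
```

View pics/w24.png

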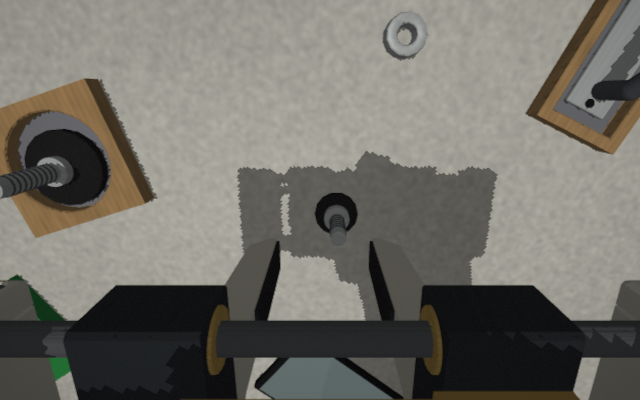

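Call:
move_arm(steps=[[8, 4.5, 8, -0.2, 0, 0.4, 0], [0, 0, 18, 0, 0, 0, 0], [0, 0, 16, 0, 0, 0, 0], [0, 0, 12, 0, 0, 0, 0], [0, 0, 0, 0, 0, 0, 0], [0, 0, 0, 0, 0, 0, 0]])

```text
t: 28.0
ee_pos: [0.4681, 0.1326, 0.0299]
ee_rot: [[0.576, -0.817, 0.008], [-0.817, -0.576, 0.004], [0.001, -0.009, -1.0]]
wrist_force: [-0.3, -0.4, 0.0]
grip_width: 0.505
```

Run:
```python
from h import *
plan([464.5,133,19],-55)
im=look("w25.png")
```

```text
t 28.0 pos [468.1 132.6  29.9] yaw -54.8 F [-0.3 -0.4  0. ] grip 0.505 d [ -3.6   0.4 -10.9] rv [-0.5 -0.1  0.2] n 1
[-2.4, 2.8, 10.9, -0.5, -0.1, 0.2]
```

View pics/w25.png

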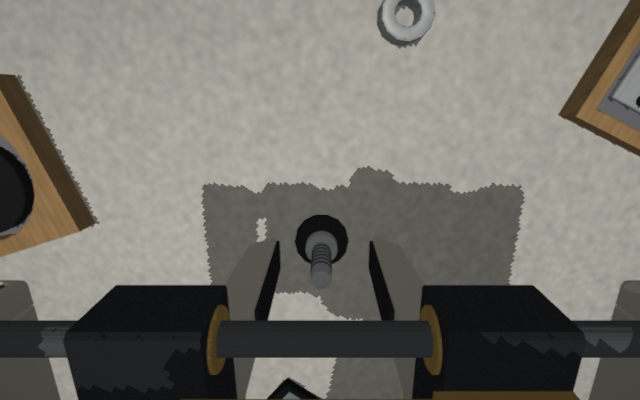

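Run:
```python
from h import *
m=arm.camera_model("wrist");s=arm.get_state()
for rc,z in [((240.5,321.5),.009),((279,321),.05)]:
  P=ray("wrist",rc,z,m);print(P*1000,(s['ee_rot'].T@(P-s['ee_pos']))*1000)
```

```text
[466.3718017  132.48372812   9.        ] [-0.9367431   1.76555928 21.05679371]
[465.00884663 131.5473488   50.        ] [ -0.90999606   3.05373253 -19.95630599]
```

Call:
move_arm(steps=[[-1.5, 2, 7, -0.5, 0, 0, 0], [0, 0, 4, 0, 0, 0, 0], [0, 0, 0, 0, 0, 0, 0], [0, 0, 0, 0, 0, 0, 0]])

```text
t: 28.38
ee_pos: [0.4667, 0.1328, 0.0201]
ee_rot: [[0.576, -0.817, 0.003], [-0.817, -0.576, -0.0], [0.002, -0.002, -1.0]]
wrist_force: [0.2, -0.3, -0.4]
grip_width: 0.502
```

Call:
move_arm(steps=[[0, 0.5, 0, 0, 0, 0, -1], [0, 0, 0, 0, 0, 0, -1], [0, 0, 0, 0, 0, 0, -1], [0, 0, 0, 0, 0, 0, -1], [0, 0, 0, 0, 0, 0, -1], [0, 0, 0, 0, 0, 0, -1], [0, 0, 0, 0, 0, 0, -1], [0, 0, 0, 0, 0, 0, -1]])

```text
t: 29.05
ee_pos: [0.4666, 0.1327, 0.021]
ee_rot: [[0.576, -0.817, 0.005], [-0.817, -0.576, 0.0], [0.002, -0.004, -1.0]]
wrist_force: [0.4, 0.2, -0.5]
grip_width: 0.102
```

Call:
move_arm(steps=[[0, 0, 0, 0, 0, 0, -1], [0, 0, 0, 0, 0, 0, -1], [0, 0, 0, 0, 0, 0, -1]])

```text
t: 29.3
ee_pos: [0.4666, 0.1327, 0.021]
ee_rot: [[0.576, -0.817, 0.004], [-0.817, -0.576, 0.0], [0.002, -0.004, -1.0]]
wrist_force: [-0.5, -0.1, -0.3]
grip_width: 0.098
```

Call:
move_arm(steps=[[0, 0, -10, 0, 0, 0, -1], [0, 0, -20, 0, 0, 0, -1], [0, 0, -30, 0, 0, 0, -1], [0, 0, -20, 0, 0, 0, -1], [0, 0, 0, 0, 0, 0, -1]])

```text
t: 29.72
ee_pos: [0.4648, 0.1321, 0.1047]
ee_rot: [[0.576, -0.817, -0.0], [-0.817, -0.576, -0.002], [0.001, 0.001, -1.0]]
wrist_force: [-0.2, -0.3, -0.1]
grip_width: 0.098
```

Run:
```python
from h import *
plan([584,300,105],-45,vmax=34)
```

```text
t 29.72 pos [464.8 132.1 104.7] yaw -54.8 F [-0.2 -0.3 -0.1] grip 0.098 d [119.2 167.9   0.3] rv [ 0.1 -0.1 -9.8] n 7
[-10.0, -28.0, -0.0, 0.0, -0.0, -1.4]
[-9.0, -28.0, -0.0, 0.0, -0.0, -1.4]
[-8.0, -28.0, -0.0, 0.0, -0.0, -1.4]
[-8.0, -28.0, -0.0, 0.0, -0.0, -1.4]
[-7.0, -29.0, -0.0, 0.0, -0.0, -1.4]
[-6.0, -29.0, -0.0, 0.0, -0.0, -1.4]
[-6.0, -29.0, -0.0, 0.0, -0.0, -1.4]
```

Call:
move_arm(steps=[[-8, -20, 0, 0, 0, -1.4, -1], [-10, -30, -1, 0, 0, -1.4, -1], [-9, -30, -1, 0, 0, -1.4, -1], [-9, -30, -1, 0, 0, -1.4, -1], [-8, -30, -1, 0, 0, -1.4, -1], [-7, -28, 0, 0, 0, -1.4, -1], [-4, -15, 0, 0, 0, -1, -1], [0, 0, 0, 0, 0, 0, -1]])

```text
t: 30.38
ee_pos: [0.5741, 0.2951, 0.1111]
ee_rot: [[0.705, -0.71, 0.001], [-0.71, -0.705, -0.001], [0.002, 0.0, -1.0]]
wrist_force: [0.7, 0.7, 0.2]
grip_width: 0.1
```

Call:
move_arm(steps=[[0, 0, 0, 0, 0, 0, -1], [0, 0, 0, 0, 0, 0, -1]])

```text
t: 30.55
ee_pos: [0.573, 0.2947, 0.11]
ee_rot: [[0.705, -0.71, -0.001], [-0.71, -0.705, -0.002], [0.001, 0.002, -1.0]]
wrist_force: [0.1, -0.1, -0.5]
grip_width: 0.1
```

Run:
```python
from h import *
plan([585,302,105],-45,vmax=34)
im=look("w26.png")
m=arm.camera_model("wrist")
for d in arm.pinpoint("wrist","small_tray"): print(d,ray("wrist",d['location'],0,m)*1000)
```

```text
t 30.55 pos [573.  294.7 110. ] yaw -45.2 F [ 0.1 -0.1 -0.5] grip 0.1 d [12.   7.3 -5. ] rv [ 0.1 -0.1 -0.2] n 1
[3.3, -13.7, 5.0, 0.1, -0.1, -0.2]
{'location': [173.6, 328.5], 'confidence': 0.83} [587.75771589 303.0045554    0.        ]
{'location': [243.9, 323.0], 'confidence': 0.2} [540.54887061 262.43929728   0.        ]
```

View pics/w26.png

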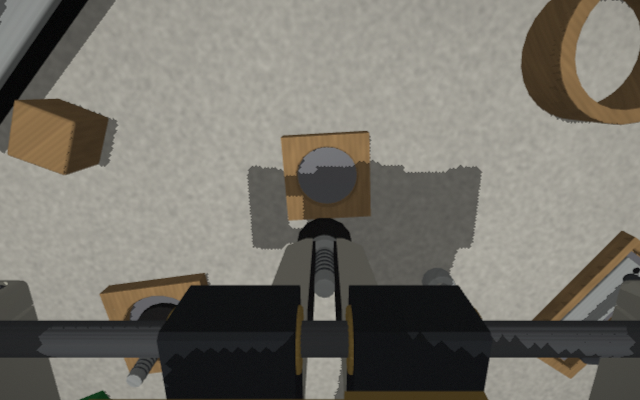

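Run:
```python
from h import *
m=arm.camera_model("wrist")
P=np.array([ray("wrist",rc,.014,m)*1000 for rc in [(135.5,281.5),(131.5,369),(216,370.5),(220,289)]])
print([np.linalg.norm(P[i]-P[i-1]) for i in range(4)],P.mean(0))
plan([*P.mean(0)[:2],70],-45)
```

```text
[np.float64(67.19967481213926), np.float64(64.98680402330827), np.float64(66.77499939168689), np.float64(65.16984755616599)] [587.47783871 303.6512287   14.        ]
t 30.65 pos [572.9 293.9 110.2] yaw -45.2 F [-0.6 -0.1 -0.5] grip 0.097 d [ 14.6   9.7 -40.2] rv [ 0.1 -0.1 -0.2] n 2
[2.0, -9.0, 20.0, 0.1, -0.0, -0.1]
[2.0, -9.0, 20.0, 0.1, -0.0, -0.1]
```

Call:
move_arm(steps=[[3, -15, 10, 0.1, 0, 0, -1], [0, -2, 15, 0, 0, 0, -1], [0, 0, 10, 0, 0, 0, -1], [0, 0, 0, 0, 0, 0, -1], [0, 0, 0, 0, 0, 0, -1], [0, 0, 0, 0, 0, 0, -1]])

```text
t: 31.15
ee_pos: [0.5843, 0.2973, 0.0728]
ee_rot: [[0.7, -0.714, -0.003], [-0.714, -0.7, -0.005], [0.002, 0.006, -1.0]]
wrist_force: [0.1, 0.5, -1.0]
grip_width: 0.1
```

Run:
```python
from h import *
plan([587.5,303.7,48],-45)
```

```text
t 31.15 pos [584.3 297.3  72.8] yaw -45.6 F [ 0.1  0.5 -1. ] grip 0.1 d [  3.2   6.4 -24.8] rv [ 0.3 -0.1 -0.6] n 1
[-2.3, -6.9, 24.7, 0.3, -0.1, -0.6]
```

Call:
move_arm(steps=[[-2.3, -7, 8, 0.3, 0, 0, -1], [0, 0, 8, 0, 0, 0, -1], [0, 0, 5, 0, 0, 0, -1], [0, 0, 0, 0, 0, 0, -1], [0, 0, 0, 0, 0, 0, -1], [0, 0, 0, 0, 0, 0, -1]])

```text
t: 31.65
ee_pos: [0.5875, 0.3043, 0.0502]
ee_rot: [[0.7, -0.714, 0.002], [-0.714, -0.7, -0.001], [0.002, -0.0, -1.0]]
wrist_force: [0.3, 0.6, -0.6]
grip_width: 0.099
```

Run:
```python
from h import *
plan([587.5,303.7,25],-45)
look("w27.png")
```

```text
t 31.65 pos [587.5 304.3  50.2] yaw -45.6 F [ 0.3  0.6 -0.6] grip 0.099 d [ -0.   -0.6 -25.2] rv [-0.  -0.1 -0.6] n 1
[0.4, 0.5, 25.2, -0.0, -0.1, -0.6]
```

View pics/w27.png

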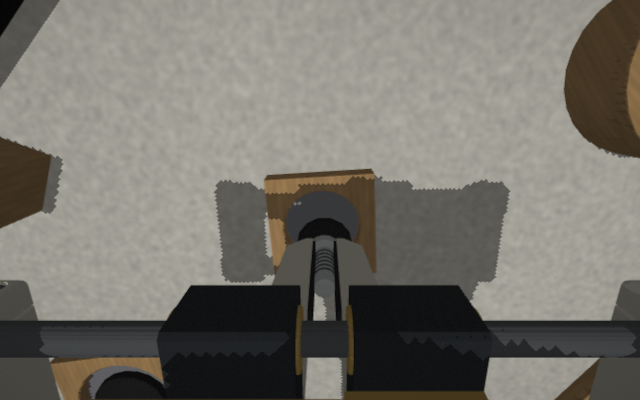

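Run:
```python
from h import *
edgec((176.5,265.5),(171.5,374),33)
```

```text
len 64.37345494627807 dir -42.848738465545225 c [588.20288034 305.54882331  14.        ]
```

Call:
move_arm(steps=[[0, 0, 9, 0, 0, 0, -1], [0, 0, 9, 0, 0, 0, -1], [0, 0, 5, 0, 0, 0, -1], [0, 0, 0, 0, 0, 0, -1], [0, 0, 0, 0, 0, 0, -1]])

```text
t: 32.12
ee_pos: [0.5879, 0.3043, 0.0251]
ee_rot: [[0.7, -0.714, 0.002], [-0.714, -0.7, -0.001], [0.002, -0.001, -1.0]]
wrist_force: [-0.7, 0.5, -0.4]
grip_width: 0.101
```

Run:
```python
from h import *
plan([587.5,303.7,24.7],-45)
```

```text
t 32.12 pos [587.9 304.3  25.1] yaw -45.6 F [-0.7  0.5 -0.4] grip 0.101 d [-0.4 -0.6 -0.4] rv [-0.1 -0.1 -0.6] n 1
[0.1, 0.7, 0.4, -0.1, -0.1, -0.6]
```

Call:
move_arm(steps=[[0, 0, 0.8, 0, 0, 0, -1], [0, 0, 0, 0, 0, 0, -1], [0, 0, 0, 0, 0, 0, 0], [0, 0, 0, 0, 0, 0, 0], [0, 0, 0, 0, 0, 0, 0], [0, 0, 0, 0, 0, 0, 0], [0, 0, 0, 0, 0, 0, 0], [0, 0, 0, 0, 0, 0, 0]])

```text
t: 32.78
ee_pos: [0.5886, 0.3045, 0.0259]
ee_rot: [[0.7, -0.714, 0.004], [-0.714, -0.7, 0.0], [0.002, -0.003, -1.0]]
wrist_force: [-0.9, 0.5, -0.3]
grip_width: 0.472
```

Call:
move_arm(steps=[[0, 0, -15, 0, 0, 0, 0], [0, 0, -30, 0, 0, 0, 0], [0, 0, -30, 0, 0, 0, 0], [0, 0, -30, 0, 0, 0, 0], [0, 0, -30, 0, 0, 0, 0], [0, 0, 0, 0, 0, 0, 0]])

```text
t: 33.28
ee_pos: [0.5866, 0.3038, 0.1633]
ee_rot: [[0.7, -0.714, -0.002], [-0.714, -0.7, -0.003], [0.001, 0.004, -1.0]]
wrist_force: [0.4, 0.6, -0.5]
grip_width: 0.5
```

Run:
```python
from h import *
look("w28.png")
cv2.imwrite("pics/top1.png",arm.camera("top")[:,:,::-1])
for n,z in [("screw_pot",.04)]:
    for d in arm.pinpoint("top",n): print(n,d,ray("top",d['location'],0))
cv2.imwrite("pics/scene1.png",arm.camera("scene")[:,:,::-1])
```

```text
screw_pot {'location': [155.6, 353.0], 'confidence': 0.47} [ 0.59818314 -0.08603223  0.        ]
```

View pics/w28.png

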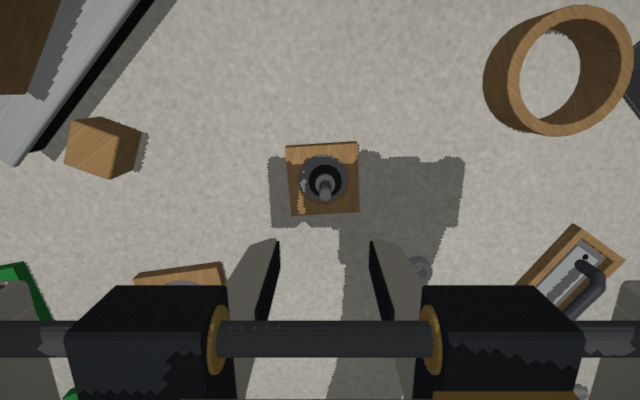

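View pics/scene1.png

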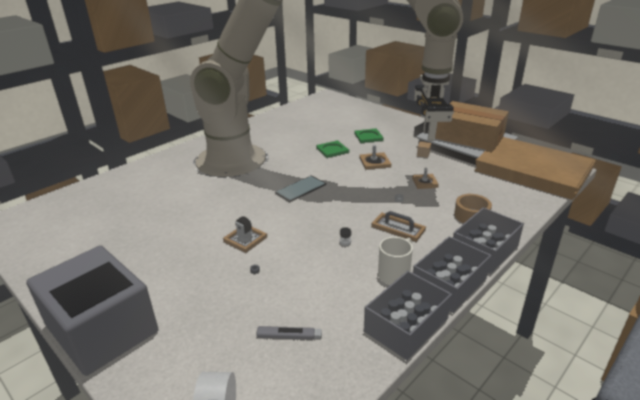

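View pics/top1.png

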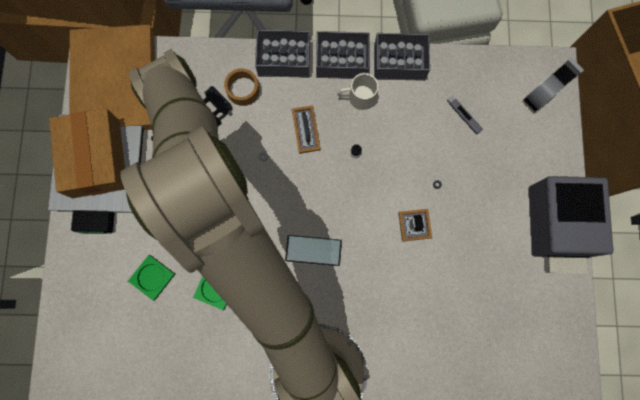

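All four fittings sit upright and flat in their recesses. The pot is at the same pixel as before (scene (345,236), top (356,151)), and the arm is clear. Handing in.

Run:
```python
from rig import arm
print(arm.get_state()['t'],arm.get_state()['wrist_force']);print(arm.close_job())
```

```text
33.4833 [-0.13539041 -0.13347532 -1.10449033]
the job is handed in; nothing more can be done
None
```

All four fittings are in their matching brown trays, and I handed the job in at about 33.5 s of the 122 s allowed. I placed the castor, the handle, the large foot and then the small foot.

- **Fit:** A wrist-camera picture taken after each release showed that fitting upright and centred in its recess. The final scene picture showed all four still in place.
- **Screw pot:** It stands at the same spot in the pictures as at the start. The network put it about 5 mm from its first reading, with a low confidence of 0.47; I took that as detection noise.
- **Failed first grasp:** I lifted off the castor before the fingers had finished closing. A picture showed it had not moved, and the second grasp held.
- **Forces and clearance:** Every wrist-force reading stayed within a few newtons. The gripper was open and well clear of everything at hand-in.

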